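# Run the next batch through the UV curing drawer

### The job

Turn the curing unit's intensity lever back to idle, against its stop, before you open the drawer, and keep it there while the drawer is open; then pull the drawer out, move the cured module from it into the grey out-tray, and lay every uncured module from the bench on the drawer floor. All modules lie flat on their base plates, none on top of another. Then push the drawer fully shut and only after that set the lever in line with the steel index on the dial; leave the index and everything else on the bench where it is.

Things in the scene. Friction and masses are not known exactly. Their poses are not given: they have to be found in the camera images.
- cabinet: the UV curing unit, a white steel case 240 deep x 320 wide x 105 mm high, fixed to the bench. Origin: centre of its underside; its front (where the drawer comes out) faces along its own -x, towards the robot. On its top a round black dial with white ticks, with the intensity lever and the index
- drawer (a joint): travel of the unit's one drawer, m: 0 shut, 0.14 fully out (a stop); it slides along the cabinet's -x against about 3 N
- drawer_handle (a point): middle of the drawer's bar handle: a level aluminium bar of 12 mm diameter, 120 mm long along the cabinet's y, 78 mm above the bench; the bar's axis stands 45 mm in front of the drawer's front panel, which is 12 mm thick and up to 97 mm high
- drawer_floor (a point): centre of the drawer's inner floor (20 mm above the bench), moves with the drawer; its axes are the cabinet's. The floor inside measures 145 (x) x 280 (y) mm; side and back walls rise 40 mm above it, the front panel 77 mm. With the drawer fully out all of the floor but the last 10 mm lies clear of the case
- lever (a joint): angle of the intensity lever, rad: 0 is idle, against its stop at the (cabinet's) +y end of the dial; grows counter-clockwise seen from above, up to 1.8, over the front to the -y end; it stays where it is left (about 1.7 N at the knob)
- lever_knob (a point): on the axis of the lever's knob, at the height to grip: a dark grey upright cylinder 22 mm in diameter, 46 mm high (125 to 171 mm above the bench; this point 153 mm) on an aluminium arm, 90 mm from the hinge. x points outward along the arm
- lever_hinge (a point): the lever's upright hinge axis, at the height of lever_knob, 115 mm behind the case's front
- index (a joint): angle of the index, on the same axis and with the same zero and sense as the lever: when the lever lies right over it the two joints read the same
- index_tip (a point): end of the index: a thin flat steel pointer that lies on the dial under the lever and ends in a small block 108 mm from the hinge, 10 mm beyond the lever's end; x points outward along it. It marks the intensity wanted today; do not shift it
- tray: the grey out-tray for cured modules, an open box 150 x 130 x 25 mm, walls 5 mm, fixed to the bench on the robot's right; origin: centre of its underside
- tray_in (a point): centre of the out-tray's inner floor (140 x 120 mm, 5 mm above the bench), axes as the tray's
- cured: a potted power module: aluminium base plate 78 x 36 x 5 mm carrying a black block 58 x 36 x 28 mm with two flat brass studs on top, 33 mm high in all, 160 g. Origin: centre of the underside; x along its length, z up out of the studs. The cured one: at the start it lies in the shut drawer
- tape: a roll of tape standing on its flat side, 100 mm across, 45 mm high (bystander); origin: centre of the underside
- flux: a flux bottle, 54 mm across, 120 mm high (bystander); origin: centre of the underside
- driver: a screwdriver lying on the bench (bystander); along its own x
- cup: a white plastic cup, 72 mm across, 85 mm high (bystander); origin: centre of the underside
- heatsink: a finned aluminium heat sink 90 x 60 x 25 mm (bystander); origin: centre of the underside
- module1: a potted power module: aluminium base plate 78 x 36 x 5 mm carrying a black block 58 x 36 x 28 mm with two flat brass studs on top, 33 mm high in all, 160 g. Origin: centre of the underside; x along its length, z up out of the studs. An uncured one, on the open bench to the robot's left; two to four of them are there, the others absent
- module2: a potted power module: aluminium base plate 78 x 36 x 5 mm carrying a black block 58 x 36 x 28 mm with two flat brass studs on top, 33 mm high in all, 160 g. Origin: centre of the underside; x along its length, z up out of the studs. An uncured one, on the open bench to the robot's left; two to four of them are there, the others absent
- module3: a potted power module: aluminium base plate 78 x 36 x 5 mm carrying a black block 58 x 36 x 28 mm with two flat brass studs on top, 33 mm high in all, 160 g. Origin: centre of the underside; x along its length, z up out of the studs. An uncured one, on the open bench to the robot's left; two to four of them are there, the others absent
- module4: a potted power module: aluminium base plate 78 x 36 x 5 mm carrying a black block 58 x 36 x 28 mm with two flat brass studs on top, 33 mm high in all, 160 g. Origin: centre of the underside; x along its length, z up out of the studs. An uncured one, on the open bench to the robot's left; two to four of them are there, the others absent
There are look-alikes about, which are no part of the job. Leave any green look-alike of the module1 alone.

How it is judged:
By the outcome, as a careful person would: the job done as asked, in the order asked, and still so for the second after the job is handed in, with the robot touching nothing.
Of module1, module2, module3, module4 only 2 to 4 are there at a start; the rules pass over those that are not, and their reading is None.
At some moment in a run one of module1, module2, module3, module4, cured may be knocked a few centimetres aside while the robot is not near it.
It also fails if it takes over 210 s, if anything falls off the work surface, if the arm or the gripper's body presses on something with over 40 N, if the wrist force passes 120 N, or if a joint passes its speed limit or range.

### The arm

A 6-joint arm with a two-finger parallel gripper is mounted at the origin on the work surface. World frame = base frame: x ahead of the robot, y to its left, z up, the work surface at z = 0. Lengths are in m, angles in degrees, forces in N, time in s.
With the tool pointing down it reaches from about 0.325 to 0.925 m from the base axis. Payload 3.1 kg.
Tool frame: the origin (TCP) lies between the finger pads; the fingertips stand 19 mm ahead of it and the grasp point (between the pads) is the TCP; z points along the fingers, y is the line along which they close (so a half turn about z gives the same grasp; the last joint's range is limited). The gripper opens to 85 mm and grips with 20 to 120 N. Pads are 22 mm wide; open, the fingers measure 114 mm over their backs; the gripper's body (76 mm by 85 mm) begins 54 mm behind the grasp point. The pads swing forward as they close: fully open they stand 13 mm farther back than shut.
Start: joints at [58.602, 12.427, 92.441, -0, 75.132, -6.429], TCP at [0.264, 0.567, 0.25] pointing down, gripper open.
Joint ranges: [-157.48, 157.48], [-44.54, 120.13], [17.64, 146.25], [-64.5, 244.5], [7.68, 150.69], [-147.95, 147.95]. Speed limits (degrees/s): [159.86, 159.86, 180, 180, 180, 180].

### API

Orientations are given as a 3x3 rotation matrix whose columns are the frame's x, y, z axes.
In Python, from workcell import manip gives the robot as it stands.
- The arm moves only by the tool apply_moves, never from a script. Its argument "steps" is a list of rows, each a list of 5 numbers: the opening, from 0 (shut) to 1 (fully open), then the shift along the tool's x, y, z each as a share of 0.025 m, from -1 to 1, then the turn about the tool's z as a share of 5 degrees, from -1 to 1. A call has 1 to 12 rows; each row shifts and turns the commanded pose from where the row before left it, along the tool's axes as they then stand; what a row does not reach is not made up. A row lasts 1/12 s, in which the tool goes at most 41.7 mm and 7.16 degrees, less where a joint would pass 70% of its speed; a pose out of reach is approached as far as the arm can. A call with a number of a shift or a turn outside -1 to 1 is refused whole. A call with a gripper value outside its range is refused whole. The fingers move at their own pace and stop on an object; "force" is the grip in N (left out, the last holds). Time passes only in rows, so rows that do not move let the fingers close. It gives the time, the measured TCP pose, the force, the opening and the grip force at its end, in the units of the state.
- manip.observe(): the state, without advancing time (a new reading comes with each control period).
- manip.read_camera(name): name is "scene" or "top" or "wrist"; returns a dict with "pixels" (400x640x3 uint8, red, green, blue), "mtx" (3x3 intrinsics, pixels), "xyz" and "orientation" of the camera in the world. Camera axes: x right, y down, z forward; pixel columns grow to the right and rows downward; lengths in m; the calibration is good to about 2 mm. The wrist camera is an equidistant fisheye: a pixel r from the principal point sees the ray r / f radians off the axis. A picture is of the moment at which its call begins. There is no depth.
- manip.job_done(): hands the job in; it is judged then, once.
The state is a dict: "time_s": time; "joint_positions": joint angles; "dq": joint speeds; "tau": joint torques, N m; "eef_pos": TCP position; "tool_rot": TCP orientation; "contact_force": force on the tool from outside, world axes, zero at the start; "torque": the same for the moment, N m; "grip_width": finger opening in m; "grasp_force": force on a finger pad.
Only numpy, scipy, OpenCV 4.12 (cv2) and the standard library are available. Lean on these libraries where they do the work, as an engineer would, in place of code of your own. Each camera call takes 0.05 s, during which the arm holds its last target. There are 200 camera calls.

## Working session

There is one attempt and no reset: what is moved stays moved. The work goes in short steps, Python scripts to look and compute and a tool call to move; the robot and the scene stay as the last step left them, time stands still between calls to the robot, and variables do not carry over. Pictures are saved under pics/ and viewed, at most 14 in all, crops included, and the job is handed in when it is done.

Besides the shell and the picture viewer there is one more tool, called after "Call:" by a JSON object that holds its "api" and its "payload", one argument or row to a line. apply_moves: Moves the arm, as the interface text tells. Its arguments: {"type":"object","properties":{"steps":{"type":"array"},"force":{"type":"number"}},"required":["steps"]}

```bash
mkdir -p pics; cat > h.py <<'E'
import numpy as np, cv2
from workcell import manip
def shot(n,f=None):
    c=manip.read_camera(n)
    if f: cv2.imwrite('pics/'+f,cv2.cvtColor(c['pixels'],cv2.COLOR_RGB2BGR)); np.savez('pics/'+f[:-4]+'.npz',**{k:np.array(v) for k,v in c.items()})
    return c
def load(f): return dict(np.load('pics/'+f+'.npz'))
def ray(c,u,v,fish=False):
    K=np.array(c['mtx']); x=(u-K[0,2])/K[0,0]; y=(v-K[1,2])/K[1,1]
    if fish:
        r=np.hypot(x,y); d=np.array([x/r*np.sin(r),y/r*np.sin(r),np.cos(r)]) if r>1e-9 else np.array([0,0,1.])
    else: d=np.array([x,y,1.])
    return np.array(c['xyz']),np.array(c['orientation'])@d
def onz(c,u,v,z,fish=False):
    o,d=ray(c,u,v,fish); return o+d*(z-o[2])/d[2]
def tri(*rs):
    A=0;b=0
    for o,d in rs:
        d=d/np.linalg.norm(d);P=np.eye(3)-np.outer(d,d);A=A+P;b=b+P@o
    return np.linalg.solve(A,b)
def proj(c,p,fish=False):
    q=np.array(c['orientation']).T@(np.array(p)-np.array(c['xyz']));K=np.array(c['mtx'])
    if fish:
        r=np.hypot(q[0],q[1]);t=np.arctan2(r,q[2]);x=q[:2]/r*t
    else: x=q[:2]/q[2]
    return x[0]*K[0,0]+K[0,2],x[1]*K[1,1]+K[1,2]
E
python3 - <<'E'
from h import *
for n in ['scene','top','wrist']:
    c=shot(n,n+'0.png'); print(n,c['mtx'],c['xyz'],np.round(c['orientation'],3).tolist())
s=manip.observe();print(s)
E
```

```text
scene [[362.18883796   0.         316.02250231]
 [  0.         362.18883796 193.24082537]
 [  0.           0.           1.        ]] [1.21353242 0.61665303 0.86185069] [[-0.608, 0.505, -0.613], [0.794, 0.395, -0.462], [0.008, -0.767, -0.641]]
top [[488.06485433   0.         314.26346157]
 [  0.         488.06485433 199.05431314]
 [  0.           0.           1.        ]] [0.26768485 0.08694528 1.97236226] [[0.023, -0.991, 0.132], [-1.0, -0.024, -0.009], [0.012, -0.131, -0.991]]
wrist [[309.70691629   0.         315.57578938]
 [  0.         309.70691629 199.00986137]
 [  0.           0.           1.        ]] [0.19974052 0.59562091 0.3721216 ] [[0.422, 0.872, 0.248], [0.906, -0.406, -0.117], [-0.002, 0.274, -0.962]]
{'time_s': 0.15, 'joint_positions': array([ 5.85999952e+01,  1.24676702e+01,  9.25099026e+01, -8.10120656e-04,
        7.51299386e+01, -6.42844070e+00]), 'dq': array([ 0.06293977, -0.06627496, -0.11185856, -0.10425489, -0.08436868,
       -0.04349119]), 'tau': array([-3.84714540e-04, -3.97448015e+01, -3.04413879e+01, -1.65756092e-04,
        5.86452210e-03,  2.64745132e-06]), 'eef_pos': array([0.26352604, 0.56607189, 0.2492359 ]), 'tool_rot': array([[-9.06518864e-01,  4.22164206e-01, -9.65972132e-04],
       [ 4.22165265e-01,  9.06517457e-01, -1.60874546e-03],
       [ 1.96515850e-04, -1.86615799e-03, -9.99998239e-01]]), 'contact_force': array([-0.41212357,  0.20470564,  0.03326186]), 'torque': array([-0.05308342,  0.02487788, -0.03138464]), 'grasp_force': 0.0, 'grip_width': 0.08555199389940962}
```

View pics/scene0.png

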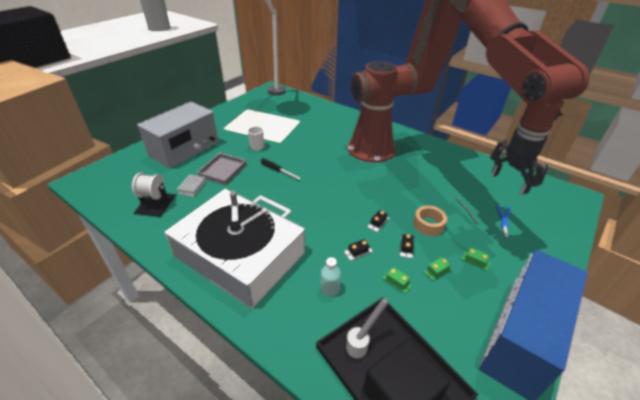

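View pics/top0.png

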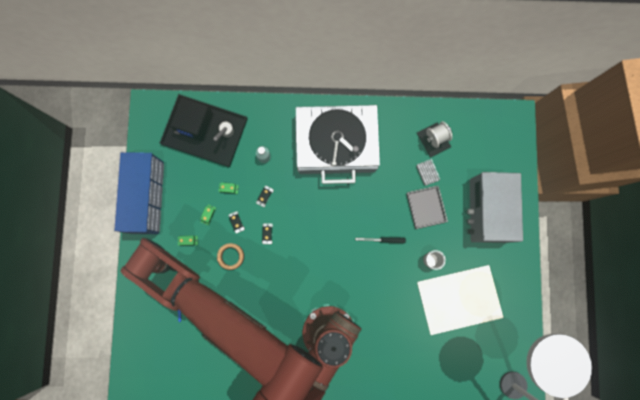

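View pics/wrist0.png

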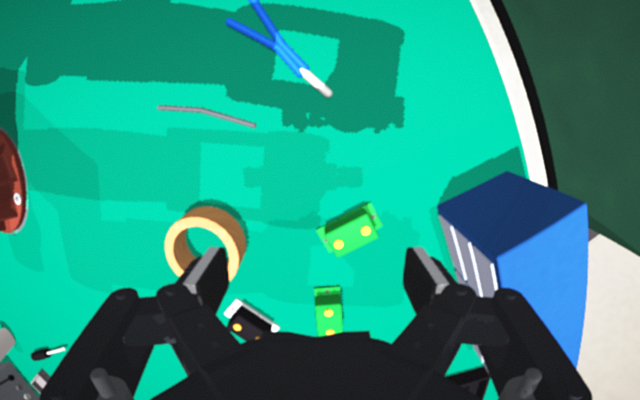

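The scene and top views show three black modules on the bench, at top px (264,196), (236,222) and (267,233). Three green look-alikes lie at (228,188), (208,213) and (187,241). The cabinet is at (338,137), the tray at (427,208). I'll enlarge the dial and the modules to confirm.

```bash
python3 - <<'E'
from h import *
a=cv2.imread('pics/top0.png');b=cv2.imread('pics/scene0.png')
f=lambda i,x,y,w,h,s:cv2.resize(i[y:y+h,x:x+w],None,fx=s,fy=s,interpolation=cv2.INTER_CUBIC)
A=f(a,285,95,100,100,4);B=f(b,155,175,160,125,2.5);C=f(a,170,170,115,85,3.47)
o=np.zeros((600,800,3),np.uint8);o[:400,:400]=A;o[:312,400:800]=B;o[312:312+288,400:799]=C[:288,:399];cv2.imwrite('pics/c1.png',o)
# white-cabinet corners, brass & black masks in top
c=load('top0');hsv=cv2.cvtColor(c['pixels'],cv2.COLOR_RGB2HSV);t=c['pixels'].astype(int)
blk=((hsv[...,2]<70)).astype(np.uint8)
n,l,s,ce=cv2.connectedComponentsWithStats(blk)
for i in range(1,n):
    if 20<s[i,4]<400: print('blk',s[i],np.round(ce[i],1))
wh=((hsv[...,1]<40)&(hsv[...,2]>150)).astype(np.uint8)
n,l,s,ce=cv2.connectedComponentsWithStats(wh)
for i in range(1,n):
    if 4<s[i,4]<9000: print('wh',s[i],np.round(ce[i],1))
E
```

```text
blk [576   0  64   2  95] [6.129e+02 3.000e-01]
blk [  0  80  68   5 219] [31.9 82.5]
blk [500  94  24   4  54] [511.9  95.6]
blk [311 111  22  23  35] [320.1 119.3]
blk [419 130  30  26 253] [431.1 144.3]
blk [474 180   7  29 185] [477.  194.3]
blk [230 216  11  10  39] [235.5 220.7]
blk [468 229   7   5  30] [470.9 231. ]
blk [147 239  52  38 119] [172.3 257.3]
blk [382 238  23   5 105] [393.2 239.8]
blk [152 260  24  13 112] [163.  267.5]
blk [142 278  22  17 101] [153.3 286.2]
blk [170 278  22  28  90] [178.4 290.6]
blk [202 333  24  21  44] [212.  342.1]
blk [318 337   8  23  84] [321.5 348.3]
blk [331 347   5   5  21] [333.1 348.8]
blk [338 358   7   6  22] [340.7 360.1]
blk [328 360   7   5  26] [331. 362.]
blk [253 385  11  15  42] [258.6 392.6]
blk [304 386  21  14 169] [313.9 393.4]
wh [306  10   5   6  11] [308.   12.4]
wh [288  17   5   6  11] [290.3  19.7]
wh [309  16   6   5  11] [311.6  17.7]
wh [324  17   3   3   5] [325.  18.]
wh [304  21  20   6  36] [314.3  23.4]
wh [260  23   7  10  34] [263.2  27.2]
wh [333  22   8   6  20] [336.3  25.4]
wh [307  25   4   5   9] 
[... 994 characters left out ...]
 24 317] [428.1 171.7]
wh [ 483  172   40   69 2568] [502.2 206.2]
wh [265 186   8   6  21] [268.9 188.6]
wh [410 190  32  36 837] [425.6 207.4]
wh [257 201   8   6  20] [260.2 203.4]
wh [229 212   9   4  16] [233.  213.7]
wh [539 216  13 119 974] [544.6 275.7]
wh [263 224   9   3  20] [267.4 224.8]
wh [235 227   9   6  29] [239.2 229.5]
wh [356 238   9   2  17] [359.8 238.5]
wh [373 239   7   2  13] [376.2 239.5]
wh [262 241  10   3  29] [266.7 242. ]
wh [426 251  19  18 197] [433.7 259.7]
wh [ 417  265   86   70 4103] [459.6 299.6]
wh [310 313   6   6  26] [312.7 315.2]
wh [345 314   4   3   9] [346.6 314.9]
wh [ 530  334   62   66 3155] [560.5 366.2]
wh [ 53 366   4   4  11] [ 54.3 367.7]
```

View pics/c1.png

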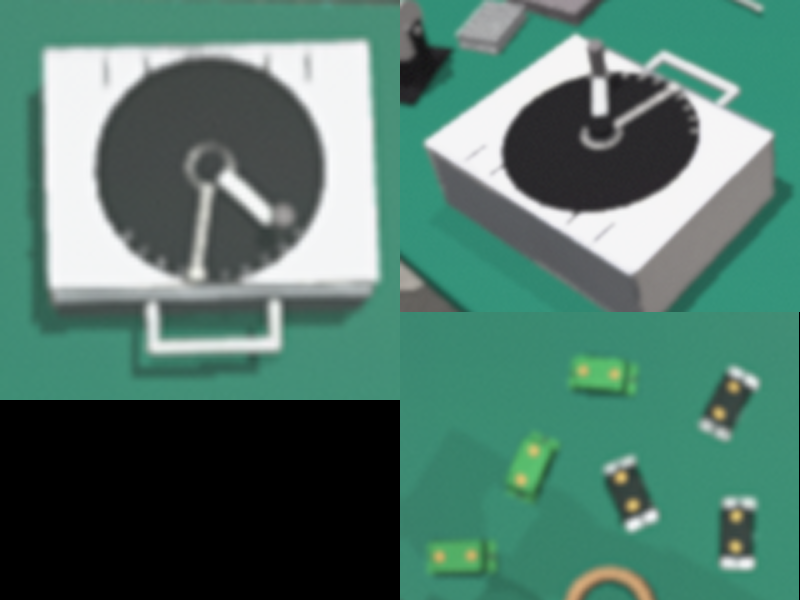

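The crop confirms three black modules with bright plate ends, at top px (264,196), (236,222) and (267,233). These match the description; the green ones are look-alikes. The knob is at (356,149), towards the robot's right, and the index tip is at (334,163).

```bash
python3 - <<'E'
from h import *
t=load('top0');s=load('scene0')
T=lambda x,y:(x/4+285-.4,y/4+95-.4)
S=lambda x,y:((x-400)/2.5+155-.3,y/2.5+175-.3)
for n,p in dict(BL=(42,48),BR=(368,40),FR=(380,280),FL=(50,290)).items(): print(n,onz(t,*T(*p),.105))
print('hinge z.105',onz(t,*T(210,166),.115))
for n,a,b in [('knobtop',(284,215),(596,45)),('idx',(197,274),(675,87)),('barR(right)',(277,347),(655,62)),('FR',(380,280),(577,36)),('FL',(50,290),(773,133)),('bar FL',(153,347),(735,92))]:
    print(n,tri(ray(t,*T(*a)),ray(s,*S(*b))),onz(t,*T(*a),.171 if n=='knobtop' else .078))
for p in [(264.5,196),(236.1,221.6),(267,233.4)]: print('mod',onz(t,*p,.03))
for p in [(235.5,220.5),(267,233.4)]: pass
print('tray',onz(t,427,208,.02),'tape',onz(t,230,257,.04),'flux',onz(t,262,154,.1))
print(onz(load('top0'),334.2-.0,163.5,.11))
E
```

```text
BL [0.88280719 0.15430175 0.105     ]
BR [ 0.89966582 -0.16859266  0.105     ]
FR [ 0.65750588 -0.18176493  0.105     ]
FL [0.63947394 0.13971721 0.105     ]
hinge z.105 [ 0.76465634 -0.01340941  0.115     ]
knobtop [ 0.70296325 -0.07987528  0.16973933] [ 0.70398147 -0.08111366  0.171     ]
idx [ 0.6562998  -0.00142241  0.11243373] [ 0.66460744 -0.00437011  0.078     ]
barR(right) [ 0.59873861 -0.08927297  0.06588746] [ 0.59338987 -0.08444028  0.078     ]
FR [ 0.6564459  -0.1805518   0.10307904] [ 0.66314226 -0.18565018  0.078     ]
FL [0.63891756 0.14000785 0.10659717] [0.6448496  0.14048024 0.078     ]
bar FL [0.59007749 0.03800794 0.07805091] [0.59035786 0.03764892 0.078     ]
mod [0.53313666 0.26934455 0.03      ]
mod [0.42750019 0.37856488 0.03      ]
mod [0.38344972 0.25400163 0.03      ]
tray [ 0.50164853 -0.38654152  0.02      ] tape [0.28693669 0.39485177 0.04      ] flux [0.68915176 0.27853884 0.1       ]
[ 0.65635251 -0.00421681  0.11      ]
```

```bash
cat >> h.py <<'E'
def plan(x,y,z,phi=None):
    s=manip.observe();R=np.array(s['tool_rot']);p=np.array(s['eef_pos'])
    f=np.degrees(np.arctan2(R[1,0],R[0,0])); phi=f if phi is None else phi
    turn=-((phi-f+180)%360-180); a=np.radians(phi);c,q=np.cos(a),np.sin(a)
    N=np.array([[c,q,0],[q,-c,0],[0,0,-1]])
    d=N.T@(np.array([x,y,z])-p)
    print('at',p.round(4),'phi',round(f,1),'q6',round(float(s['joint_positions'][5]),1),'| turn units',round(turn/5,2),'shift units',(d/.025).round(2))
E
python3 -c "
from h import *
plan(.7035,-.0805,.25,47)
plan(.7035,-.0805,.25,30)"
```

```text
at [0.2635 0.5661 0.2492] phi 155.0 q6 -6.4 | turn units 21.61 shift units [-6.910e+00  3.051e+01 -3.000e-02]
at [0.2635 0.5661 0.2492] phi 155.0 q6 -6.4 | turn units 25.01 shift units [ 2.31e+00  3.12e+01 -3.00e-02]
```

Call:
{"api": "apply_moves", "payload": {
  "steps": [
    [1,0,0,0,1],
    [1,0,0,0,1],
    [1,0,0,0,1],
    [1,0,0,0,1],
    [1,0,0,0,1],
    [1,0,0,0,1],
    [1,0,0,0,1],
    [1,0,0,0,1],
    [1,0,0,0,1],
    [1,0,0,0,1],
    [1,0,0,0,1],
    [1,0,0,0,1]
  ]
}}

```text
time_s: 1.15
eef_pos: [0.2636, 0.5663, 0.2497]
tool_rot: [[-0.083, 0.997, -0.001], [0.997, 0.083, -0.001], [-0.001, -0.001, -1.0]]
contact_force: [0.2, -0.8, -0.2]
grip_width: 0.0855
grasp_force: 0.0
```

Call:
{"api": "apply_moves", "payload": {
  "steps": [
    [1,0,0,0,1],
    [1,0,0,0,1],
    [1,0,0,0,1],
    [1,0,0,0,1],
    [1,0,0,0,1],
    [1,0,0,0,1],
    [1,0,0,0,1],
    [1,0,0,0,1],
    [1,0,0,0,1],
    [1,0,0,0,0.6],
    [1,-0.2,1,0,0],
    [1,-0.2,1,0,0]
  ]
}}

```text
time_s: 2.15
eef_pos: [0.293, 0.5252, 0.2497]
tool_rot: [[0.68, 0.733, -0.001], [0.733, -0.68, -0.001], [-0.001, -0.0, -1.0]]
contact_force: [0.9, -0.8, -0.2]
grip_width: 0.085
grasp_force: 0.0
```

Call:
{"api": "apply_moves", "payload": {
  "steps": [
    [1,-0.23,1,0,0],
    [1,-0.23,1,0,0],
    [1,-0.23,1,0,0],
    [1,-0.23,1,0,0],
    [1,-0.23,1,0,0],
    [1,-0.23,1,0,0],
    [1,-0.23,1,0,0],
    [1,-0.23,1,0,0],
    [1,-0.23,1,0,0],
    [1,-0.23,1,0,0],
    [1,-0.23,1,0,0],
    [1,-0.23,1,0,0]
  ]
}}

```text
time_s: 3.15
eef_pos: [0.4663, 0.269, 0.2499]
tool_rot: [[0.682, 0.732, -0.001], [0.732, -0.682, -0.0], [-0.001, -0.0, -1.0]]
contact_force: [0.2, 0.4, 0.1]
grip_width: 0.0855
grasp_force: 0.0
```

```bash
python3 -c "
from h import *
plan(.7035,-.0805,.25,47)
c=shot('wrist','w1.png')"
```

```text
at [0.4663 0.269  0.2499] phi 47.0 q6 65.5 | turn units 0.01 shift units [-3.75 16.47 -0.  ]
```

View pics/w1.png

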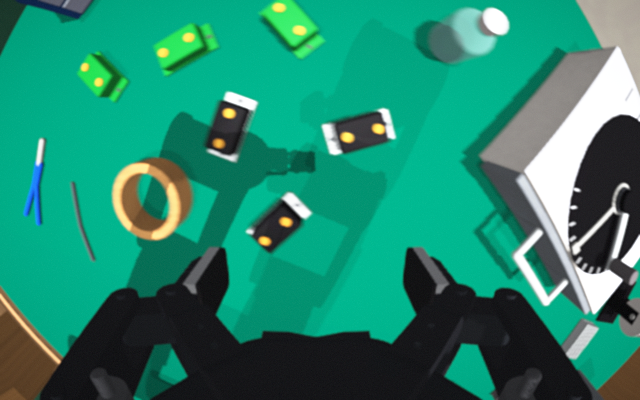

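The wrist view shows the three black modules at px (225,128), (362,133) and (276,231). The greens are at (100,75), (185,47) and (292,27), and the flux bottle is at (470,35). On to the knob.

Call:
{"api": "apply_moves", "payload": {
  "steps": [
    [1,-0.22,1,0,0],
    [1,-0.23,1,0,0],
    [1,-0.23,1,0,0],
    [1,-0.23,1,0,0],
    [1,-0.23,1,0,0],
    [1,-0.23,1,0,0],
    [1,-0.23,1,0,0],
    [1,-0.23,1,0,0],
    [1,-0.23,1,0,0],
    [1,-0.23,1,0,0],
    [1,-0.23,1,0,0],
    [1,-0.23,1,0,0]
  ]
}}

```text
time_s: 4.2
eef_pos: [0.639, 0.0145, 0.2498]
tool_rot: [[0.682, 0.732, -0.001], [0.732, -0.682, 0.0], [-0.0, -0.001, -1.0]]
contact_force: [0.8, 0.6, 0.1]
grip_width: 0.0857
grasp_force: 0.0
```

```bash
python3 -c "
from h import *
plan(.7035,-.0805,.25,47)
shot('wrist','w2.png')
c=load('w1')
for p in [(230,113),(219,143),(347,137),(377,129),(285,222),(265,240)]: print(onz(c,*p,.033,True))
"
```

```text
at [0.639  0.0145 0.2498] phi 47.0 q6 38.0 | turn units 0.01 shift units [-1.02  4.48 -0.01]
[0.44490114 0.3866792  0.033     ]
[0.41164472 0.37200163 0.033     ]
[0.52020782 0.27742946 0.033     ]
[0.55112059 0.26175206 0.033     ]
[0.40137878 0.25306421 0.033     ]
[0.36708929 0.25308945 0.033     ]
```

View pics/w2.png

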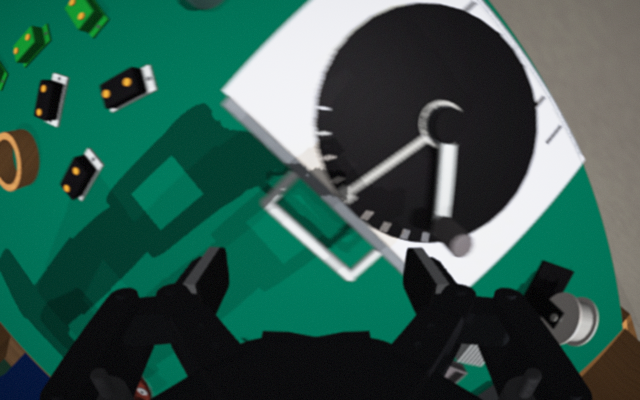

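The dial is clear here: index tip at (350,195), knob top at (459,244), hinge at (441,123).

```bash
python3 -c "
from h import *
c=load('w2');t=load('top0');s=load('scene0')
R=lambda u,v:ray(c,u,v,True)
print('knob',onz(c,459,244,.171,True),tri(R(459,244),ray(t,355.6,148.4),ray(s,233.2,192.7)))
i=tri(R(349,195),ray(t,333.9,163.1),ray(s,264.7,209.5));print('idx',i,onz(c,349,195,.11,True))
print('hinge',onz(c,441,123,.115,True))
# modules height: w2 vs w1
c1=load('w1')
for a,b in [((126,83),(377,129)),((108,89),(347,137)),((82,172),(285,222)),((68,188),(265,240)),((47,85),(230,113)),((43,101),(219,143))]: print(tri(R(*a),ray(c1,*b,True)))
"
```

```text
knob [ 0.70272565 -0.07815675  0.171     ] [ 0.70279581 -0.07969826  0.16943367]
idx [ 0.657097   -0.00302212  0.11246512] [ 0.65855984 -0.00659462  0.11      ]
hinge [ 0.76219131 -0.01218209  0.115     ]
[0.55066861 0.26170499 0.03405879]
[0.52273265 0.27897289 0.03213282]
[0.39737487 0.25070084 0.01936827]
[0.36638229 0.25274492 0.03162792]
[0.44586057 0.38911915 0.02732631]
[0.41802719 0.37655693 0.02938459]
```

Call:
{"api": "apply_moves", "payload": {
  "steps": [
    [1,-0.2,0.88,0,0],
    [1,-0.2,0.88,0,0],
    [1,-0.2,0.88,0,0],
    [1,-0.2,0.88,0,0],
    [1,-0.2,0.9,0,0],
    [0.7,0,0,0,0],
    [0.7,0,0,0.8,0],
    [0.7,0,0,0.8,0],
    [0.7,0,0,0.8,0],
    [0.7,0,0,0.8,0],
    [0.7,0,0,0.68,0],
    [0.7,0,0,0,0]
  ]
}}

```text
time_s: 5.25
eef_pos: [0.6987, -0.0767, 0.1474]
tool_rot: [[0.681, 0.732, -0.01], [0.732, -0.681, 0.002], [-0.005, -0.009, -1.0]]
contact_force: [-1.0, 0.1, -0.8]
grip_width: 0.0597
grasp_force: 0.0
```

Call:
{"api": "apply_moves", "payload": {
  "steps": [
    [0.3,0,0,0,0],
    [0.2,0,0,0,0],
    [0.1,0,0,0,0],
    [0,0,0,0,0],
    [0,0,0,0,0],
    [0,0,0,0,0],
    [0,0,0,0,0],
    [0,0,0,0,0]
  ],
  "force": 25
}}

```text
time_s: 5.92
eef_pos: [0.7038, -0.0784, 0.1556]
tool_rot: [[0.682, 0.732, 0.004], [0.732, -0.682, -0.001], [0.002, 0.003, -1.0]]
contact_force: [-0.1, 0.1, 5.7]
grip_width: 0.0216
grasp_force: 26.3
```

Call:
{"api": "apply_moves", "payload": {
  "steps": [
    [0,0.013,-0.307,0,1],
    [0,0.013,-0.307,0,1],
    [0,0.013,-0.307,0,1],
    [0,0.013,-0.307,0,1],
    [0,0.013,-0.307,0,1],
    [0,0.013,-0.307,0,1],
    [0,0.013,-0.307,0,1],
    [0,0.013,-0.307,0,1],
    [0,0.013,-0.307,0,1],
    [0,0.013,-0.307,0,1],
    [0,0,0,0,0],
    [0,0,0,0,0]
  ]
}}

```text
time_s: 6.92
eef_pos: [0.676, -0.0091, 0.1556]
tool_rot: [[0.999, -0.052, 0.004], [-0.052, -0.999, -0.001], [0.004, 0.001, -1.0]]
contact_force: [0.4, -0.1, 5.3]
grip_width: 0.021
grasp_force: 26.3
```

```bash
python3 -c "
from h import *
plan(.763,-.0145,.153)
s=manip.observe();print(s['contact_force'],s['torque'])"
```

```text
at [ 0.676  -0.0091  0.1556] phi -3.0 q6 86.3 | turn units -0.0 shift units [3.49 0.04 0.1 ]
[ 0.35201341 -0.13736148  5.29142965] [-0.00647736  0.0053896  -0.18921745]
```

Call:
{"api": "apply_moves", "payload": {
  "steps": [
    [0,0.013,-0.307,0,1],
    [0,0.013,-0.307,0,1],
    [0,0.013,-0.307,0,1],
    [0,0.013,-0.307,0,1],
    [0,0.013,-0.307,0,1],
    [0,0.013,-0.307,0,1],
    [0,0.013,-0.307,0,1],
    [0,0.013,-0.307,0,1],
    [0,0,0,0,0],
    [0,0,0,0,0]
  ]
}}

```text
time_s: 7.75
eef_pos: [0.6996, 0.046, 0.1556]
tool_rot: [[0.732, -0.681, 0.004], [-0.681, -0.732, -0.001], [0.004, -0.002, -1.0]]
contact_force: [0.5, -0.8, 7.1]
grip_width: 0.0215
grasp_force: 26.3
```

```bash
python3 -c "
from h import *
plan(.763,-.0145,.153)
s=manip.observe();print(s['contact_force'],s['torque'])"
```

```text
at [0.6996 0.046  0.1556] phi -42.9 q6 131.0 | turn units -0.0 shift units [3.5  0.04 0.1 ]
[ 0.45752702 -0.83490783  7.11051099] [-0.17450362  0.05196772 -0.12017611]
```

Call:
{"api": "apply_moves", "payload": {
  "steps": [
    [0,0,-0.1,0,0.33],
    [0,0,-0.1,0,0.33],
    [0,0.01,-0.1,0,0.33],
    [0,0,-0.1,0,0.33],
    [0,0.01,-0.1,0,0.33],
    [0,0,0,0,0]
  ]
}}

```text
time_s: 8.25
eef_pos: [0.706, 0.0515, 0.1554]
tool_rot: [[0.627, -0.779, -0.005], [-0.779, -0.627, -0.006], [0.002, 0.007, -1.0]]
contact_force: [-7.4, -6.8, 10.3]
grip_width: 0.0215
grasp_force: 27.3
```

Call:
{"api": "apply_moves", "payload": {
  "steps": [
    [0,0,-0.1,0,0.2],
    [0,0,-0.1,0,0],
    [0,0,0,0,0]
  ]
}}

```text
time_s: 8.5
eef_pos: [0.7063, 0.0516, 0.1553]
tool_rot: [[0.614, -0.789, -0.015], [-0.79, -0.614, -0.011], [-0.0, 0.018, -1.0]]
contact_force: [-17.6, -13.7, 16.1]
grip_width: 0.0215
grasp_force: 31.0
```

```bash
python3 -c "
from h import *
plan(.763,-.0145,.153)
s=manip.observe();print(s['contact_force'],s['torque'])"
```

```text
at [0.7063 0.0516 0.1553] phi -52.1 q6 141.1 | turn units -0.0 shift units [ 3.48 -0.17  0.09]
[-17.60413568 -13.71088863  16.09656237] [-1.80437232  2.50575754  0.07204314]
```

Call:
{"api": "apply_moves", "payload": {
  "steps": [
    [0.6,0,0,0,0],
    [0.6,0,0,0,0],
    [0.6,0,0,0,0],
    [0.6,0,0,-0.5,0],
    [0.6,0,0,-1,0],
    [0.6,0,0,-1,0],
    [0.6,0,0,-1,0],
    [0.6,0,0,-1,0],
    [0.6,0,0,-1,0],
    [0.6,-1,0,0,0],
    [0.6,-1,0,0,0],
    [0.6,-1,0,0,0]
  ]
}}

```text
time_s: 9.5
eef_pos: [0.6654, 0.1178, 0.2926]
tool_rot: [[0.613, -0.79, 0.002], [-0.79, -0.613, 0.001], [0.001, -0.002, -1.0]]
contact_force: [0.6, 0.4, 0.3]
grip_width: 0.0511
grasp_force: 0.0
```

```bash
python3 -c "
from h import *
plan(.592,-.0235,.25,-87)
shot('top','t1.png');shot('scene','s1.png')
a=cv2.imread('pics/t1.png')[95:195,285:385];b=cv2.imread('pics/s1.png')[175:275,165:305]
o=np.hstack([cv2.resize(a,(380,380),interpolation=2),cv2.resize(b,(420,300),interpolation=2)[:300].copy().__class__((1,)) if 0 else cv2.copyMakeBorder(cv2.resize(b,(420,300),interpolation=2),0,80,0,0,0)]);cv2.imwrite('pics/c2.png',o)"
```

```text
at [0.6654 0.1178 0.2926] phi -52.2 q6 146.3 | turn units 6.95 shift units [5.49 3.23 1.7 ]
```

View pics/c2.png

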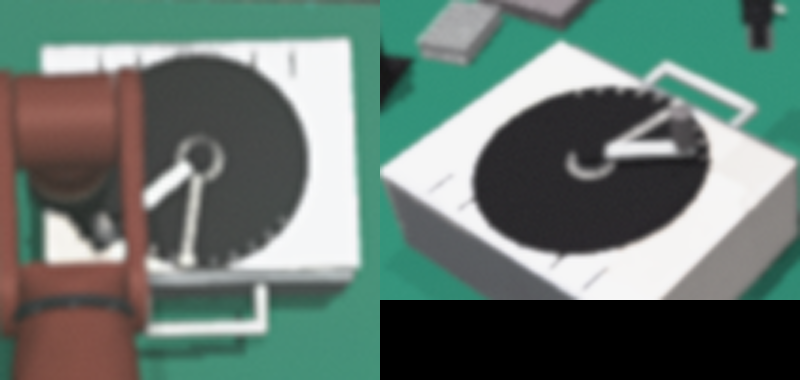

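The lever now lies at the +y end against its stop and the index hasn't moved. Next I turn the tool for the handle.

Call:
{"api": "apply_moves", "payload": {
  "steps": [
    [0.6,0,0,0,-1],
    [0.6,0,0,0,-1],
    [0.6,0,0,0,-1],
    [0.6,0,0,0,-1],
    [0.6,0,0,0,-1],
    [0.6,0,0,0,-1],
    [0.6,0,0,0,-1],
    [0.6,0,0,0,-1],
    [0.6,0,0,0,-1],
    [0.6,0,0,0,-1],
    [0.6,0,0,0,-1],
    [0.6,0,0,0,-1]
  ]
}}

```text
time_s: 10.6
eef_pos: [0.6658, 0.1167, 0.2911]
tool_rot: [[0.99, 0.14, 0.001], [0.14, -0.99, -0.0], [0.0, 0.0, -1.0]]
contact_force: [-0.3, 0.4, 0.2]
grip_width: 0.0514
grasp_force: 0.0
```

Call:
{"api": "apply_moves", "payload": {
  "steps": [
    [0.6,0,0,0,-1],
    [0.6,0,0,0,-1],
    [0.6,0,0,0,-1],
    [0.6,0,0,0,-1],
    [0.6,0,0,0,-1],
    [0.6,0,0,0,-1],
    [0.6,0,0,0,-1],
    [0.6,0,0,0,-1],
    [0.6,0,0,0,-1],
    [0.6,0,0,0,-1],
    [0.6,0,0,0,-1],
    [0.6,0,0,0,-1]
  ]
}}

```text
time_s: 11.6
eef_pos: [0.6658, 0.1167, 0.2911]
tool_rot: [[0.374, 0.928, 0.001], [0.928, -0.374, -0.0], [-0.0, 0.001, -1.0]]
contact_force: [0.6, 0.6, 0.6]
grip_width: 0.0511
grasp_force: 0.0
```

Call:
{"api": "apply_moves", "payload": {
  "steps": [
    [0.6,0,0,0,-1],
    [0.6,0,0,0,-1],
    [0.6,0,0,0,-1],
    [0.6,0,0,0,-1],
    [0.6,0,0,0,-1],
    [0.6,0,0,0,-0.05],
    [0.6,0,0,0,0]
  ]
}}

```text
time_s: 12.18
eef_pos: [0.6657, 0.1168, 0.291]
tool_rot: [[-0.051, 0.999, 0.0], [0.999, 0.051, -0.0], [-0.0, 0.0, -1.0]]
contact_force: [-0.5, -0.6, -0.1]
grip_width: 0.0512
grasp_force: 0.0
```

```bash
python3 -c "
from h import *
plan(.592,-.0235,.25,93)"
```

```text
at [0.6657 0.1168 0.291 ] phi 92.9 q6 1.1 | turn units -0.01 shift units [-5.45 -3.24  1.64]
```

Call:
{"api": "apply_moves", "payload": {
  "steps": [
    [0.45,-0.91,-0.54,0,0],
    [0.45,-0.91,-0.54,0,0],
    [0.45,-0.91,-0.54,0,0],
    [0.45,-0.91,-0.54,0,0],
    [0.45,-0.91,-0.54,0,0],
    [0.45,-0.9,-0.54,0,0],
    [0.45,0,0,1,0],
    [0.45,0,0,1,0],
    [0.45,0,0,1,0],
    [0.45,0,0,1,0],
    [0.45,0,0,0,0],
    [0.45,0,0,0,0]
  ]
}}

```text
time_s: 13.18
eef_pos: [0.5904, -0.0233, 0.1893]
tool_rot: [[-0.052, 0.999, -0.004], [0.999, 0.052, 0.001], [0.001, -0.004, -1.0]]
contact_force: [0.5, -1.2, 0.5]
grip_width: 0.0385
grasp_force: 0.0
```

```bash
python3 -c "
from h import *
plan(.592,-.0235,.08,93)
shot('wrist','w3.png');shot('scene','s2.png')
b=cv2.imread('pics/s2.png')[150:270,190:330]
cv2.imwrite('pics/c3.png',cv2.resize(b,(700,600),interpolation=2))"
```

```text
at [ 0.5904 -0.0233  0.1893] phi 93.0 q6 -12.0 | turn units -0.01 shift units [-0.01  0.06  4.37]
```

View pics/w3.png

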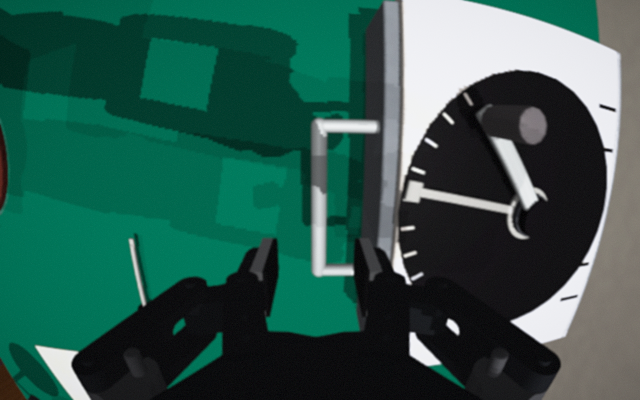

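The bar at (318,195) sits centred between the fingers. Lowering and gripping.

Call:
{"api": "apply_moves", "payload": {
  "steps": [
    [0.45,0,0,0.9,0],
    [0.45,0,0,0.9,0],
    [0.45,0,0,0.9,0],
    [0.45,0,0,0.9,0],
    [0.45,0,0,0.75,0],
    [0.45,0,0,0,0],
    [0,0,0,0,0],
    [0,0,0,0,0],
    [0,0,0,0,0],
    [0,0,0,0,0],
    [0,0,0,0,0],
    [0,0,0,0,0]
  ],
  "force": 30
}}

```text
time_s: 14.28
eef_pos: [0.5919, -0.0238, 0.0846]
tool_rot: [[-0.053, 0.999, 0.0], [0.999, 0.053, -0.001], [-0.001, 0.0, -1.0]]
contact_force: [-5.3, -0.4, 5.5]
grip_width: 0.0104
grasp_force: 29.8
```

Call:
{"api": "apply_moves", "payload": {
  "steps": [
    [0,0,-0.5,0,0],
    [0,0,-0.5,0,0],
    [0,0,-0.5,0,0],
    [0,0,-0.5,0,0],
    [0,0,-0.5,0,0],
    [0,0,-0.5,0,0],
    [0,0,-0.5,0,0],
    [0,0,-0.5,0,0],
    [0,0,-0.5,0,0],
    [0,0,-0.5,0,0],
    [0,0,-0.5,0,0],
    [0,0,0,0,0]
  ]
}}

```text
time_s: 15.28
eef_pos: [0.4551, -0.0308, 0.0846]
tool_rot: [[-0.053, 0.999, 0.004], [0.999, 0.053, -0.0], [-0.001, 0.004, -1.0]]
contact_force: [-2.8, 0.7, 5.4]
grip_width: 0.0106
grasp_force: 31.9
```

Call:
{"api": "apply_moves", "payload": {
  "steps": [
    [0,0,-0.1,0,0],
    [0,0,-0.1,0,0],
    [0,0,-0.1,0,0],
    [0,0,-0.1,0,0],
    [0,0,0,0,0]
  ]
}}

```text
time_s: 15.7
eef_pos: [0.4518, -0.031, 0.0847]
tool_rot: [[-0.051, 0.999, 0.019], [0.999, 0.051, 0.0], [-0.0, 0.019, -1.0]]
contact_force: [15.3, 6.6, -7.3]
grip_width: 0.0103
grasp_force: 30.9
```

Call:
{"api": "apply_moves", "payload": {
  "steps": [
    [0.4,0,0.15,0,0],
    [0.4,0,0,0,0],
    [0.4,0,0,0,0],
    [0.4,0,0,-1,0],
    [0.4,0,0,-1,0],
    [0.4,0,0,-1,0],
    [0.4,0,0,-1,0],
    [0.4,0,0,-1,0],
    [0.4,0,0,-1,0],
    [0.4,0,0,-1,0],
    [0.4,0,0,-1,0],
    [0.4,0,0,0,0]
  ]
}}

```text
time_s: 16.7
eef_pos: [0.4503, -0.032, 0.2875]
tool_rot: [[-0.053, 0.999, 0.008], [0.999, 0.053, -0.003], [-0.003, 0.008, -1.0]]
contact_force: [1.1, -1.0, 1.2]
grip_width: 0.0344
grasp_force: 0.0
```

Call:
{"api": "apply_moves", "payload": {
  "steps": [
    [0.8,-1,1,0,0],
    [0.8,-1,1,0,0],
    [0.8,-1,1,0,0],
    [0.8,-1,1,0,0],
    [0.8,0,1,0,0],
    [0.8,0,0,0,0],
    [0.8,0,0,0,0]
  ]
}}

```text
time_s: 17.28
eef_pos: [0.5777, -0.1246, 0.2801]
tool_rot: [[-0.053, 0.999, -0.004], [0.999, 0.053, 0.001], [0.001, -0.004, -1.0]]
contact_force: [-0.5, -0.3, 0.5]
grip_width: 0.068
grasp_force: 0.0
```

```bash
python3 -c "
from h import *
plan(.585,-.0235,.2,93)
shot('wrist','w4.png');shot('top','t2.png')"
```

```text
at [ 0.5777 -0.1246  0.2801] phi 93.0 q6 -22.0 | turn units 0.0 shift units [4.02 0.5  3.2 ]
```

View pics/w4.png

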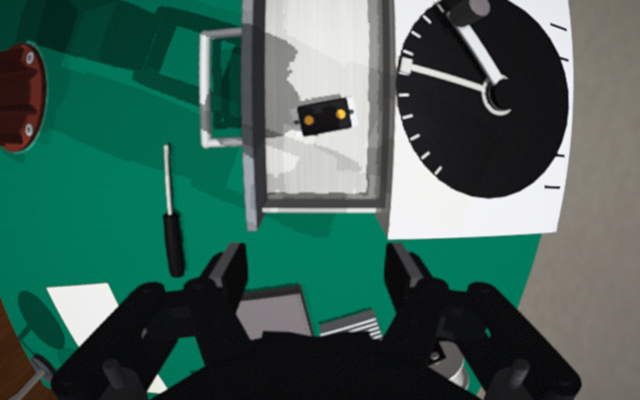

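The drawer is open and the cured module lies inside at px (325,117), with studs at (308,120) and (341,114). I'll measure it from the stud blobs, using w3/top as the second view for height.

```bash
cat >> h.py <<'E'
def studs(c,z,fish=True,lo=(18,120,150),hi=(32,255,255),amin=12):
    hsv=cv2.cvtColor(c['pixels'],cv2.COLOR_RGB2HSV);m=cv2.inRange(hsv,lo,hi)
    n,l,s,ce=cv2.connectedComponentsWithStats(m)
    out=[]
    for i in range(1,n):
        if amin<s[i,4]<500:
            p=onz(c,*ce[i],z,fish);out.append((ce[i],p)); print(np.round(ce[i],1),s[i,4],p.round(4))
    return out
E
python3 -c "
from h import *
c=load('w4');studs(c,.053)
t=load('t2');print('top');studs(t,.053,False,(15,70,100),(35,255,255),3)
"
```

```text
[340.7 113.4] 65 [ 0.6004 -0.0535  0.053 ]
[308.5 120.1] 33 [ 0.5648 -0.0632  0.053 ]
top
[533.5  97.6] 63 [ 0.9645 -0.8201  0.053 ]
[539.5 183.9] 64 [ 0.606 -0.831  0.053]
[345.6 180.1] 11 [ 0.602  -0.0538  0.053 ]
[222.5 186.5] 4 [0.564  0.4351 0.053 ]
[231.5 187.5] 4 [0.5609 0.3993 0.053 ]
[596.3 190.8] 219 [ 0.5835 -1.0587  0.053 ]
[347.9 188.9] 8 [ 0.5667 -0.0633  0.053 ]
[261.4 195.4] 13 [0.5322 0.2796 0.053 ]
[257.2 203.4] 14 [0.4999 0.2949 0.053 ]
[208.5 209.5] 4 [0.4708 0.4859 0.053 ]
[233.4 217.4] 15 [0.4419 0.3865 0.053 ]
[236.5 225.3] 14 [0.4111 0.3729 0.053 ]
[266.6 228.4] 13 [0.4017 0.2542 0.053 ]
[266.4 237.4] 13 [0.3664 0.2539 0.053 ]
[230.1 256.1] 270 [0.2903 0.3927 0.053 ]
```

Call:
{"api": "apply_moves", "payload": {
  "steps": [
    [0.75,0,0,0,1],
    [0.75,0,0,0,1],
    [0.75,0,0,0,1],
    [0.75,0,0,0,1],
    [0.75,0,0,0,1],
    [0.75,0,0,0,1],
    [0.75,0,0,0,1],
    [0.75,0,0,0,1],
    [0.75,0,0,0,1],
    [0.75,0,0,0,1],
    [0.75,0,0,0,1],
    [0.75,0,0,0,1]
  ]
}}

```text
time_s: 18.38
eef_pos: [0.5767, -0.1236, 0.2821]
tool_rot: [[0.84, 0.542, -0.001], [0.542, -0.84, -0.0], [-0.001, -0.0, -1.0]]
contact_force: [-0.9, 0.2, 0.4]
grip_width: 0.0641
grasp_force: 0.0
```

Call:
{"api": "apply_moves", "payload": {
  "steps": [
    [0.75,0,0,0,1],
    [0.75,0,0,0,1],
    [0.75,0,0,0,1],
    [0.75,0,0,0,0.57],
    [0.75,0,0,0,0]
  ]
}}

```text
time_s: 18.8
eef_pos: [0.5768, -0.1236, 0.2821]
tool_rot: [[0.965, 0.262, -0.001], [0.262, -0.965, -0.0], [-0.001, -0.0, -1.0]]
contact_force: [0.4, 0.6, -0.7]
grip_width: 0.0641
grasp_force: 0.0
```

```bash
python3 -c "
from h import *
plan(.583,-.0583,.044,15.2)"
```

```text
at [ 0.5768 -0.1236  0.2821] phi 15.2 q6 55.9 | turn units -0.01 shift units [ 0.92 -2.46  9.52]
```

Call:
{"api": "apply_moves", "payload": {
  "steps": [
    [0.75,0.3,-0.82,0,0],
    [0.75,0.31,-0.82,0,0],
    [0.75,0.31,-0.82,0,0],
    [0.75,0,0,1,0],
    [0.75,0,0,1,0],
    [0.75,0,0,1,0],
    [0.75,0,0,1,0],
    [0.75,0,0,1,0],
    [0.75,0,0,1,0],
    [0.75,0,0,0,0]
  ]
}}

```text
time_s: 19.63
eef_pos: [0.5788, -0.0576, 0.1262]
tool_rot: [[0.965, 0.264, -0.012], [0.264, -0.965, 0.002], [-0.011, -0.005, -1.0]]
contact_force: [-1.7, 0.0, -0.5]
grip_width: 0.0642
grasp_force: 0.0
```

```bash
python3 -c "
from h import *
plan(.583,-.0583,.044,15.2)
shot('top','t3.png')
studs(load('t3'),.053,False,(15,70,100),(35,255,255),5)"
```

```text
at [ 0.5788 -0.0576  0.1262] phi 15.3 q6 62.1 | turn units 0.02 shift units [0.15 0.07 3.29]
[533.4  97.6] 63 [ 0.9644 -0.8196  0.053 ]
[539.5 183.9] 64 [ 0.606 -0.831  0.053]
[596.6 190.8] 223 [ 0.5837 -1.0598  0.053 ]
[261.4 195.4] 13 [0.5322 0.2796 0.053 ]
[257.2 203.2] 15 [0.5005 0.295  0.053 ]
[233.4 217.4] 15 [0.4419 0.3865 0.053 ]
[236.5 225.3] 14 [0.4111 0.3729 0.053 ]
[266.6 228.4] 13 [0.4017 0.2542 0.053 ]
[266.4 237.4] 13 [0.3664 0.2539 0.053 ]
[230.  256.1] 271 [0.2904 0.3929 0.053 ]
```

Call:
{"api": "apply_moves", "payload": {
  "steps": [
    [0.7,0,0,0.9,0],
    [0.7,0,0,0.9,0],
    [0.7,0,0,0.9,0],
    [0.7,0,0,0.75,0],
    [0.7,0,0,0,0],
    [0.3,0,0,0,0],
    [0.3,0,0,0,0],
    [0.3,0,0,0,0],
    [0.3,0,0,0,0],
    [0.3,0,0,0,0],
    [0.3,0,0,0,0],
    [0.3,0,0,0,0]
  ],
  "force": 40
}}

```text
time_s: 20.68
eef_pos: [0.5864, -0.0594, 0.0485]
tool_rot: [[0.965, 0.262, 0.004], [0.262, -0.965, -0.001], [0.004, 0.002, -1.0]]
contact_force: [-0.4, 0.3, 6.6]
grip_width: 0.0353
grasp_force: 41.0
```

Call:
{"api": "apply_moves", "payload": {
  "steps": [
    [0.3,0,0,-1,0],
    [0.3,0,0,-1,0],
    [0.3,0,0,-1,0],
    [0.3,0,0,-1,0],
    [0.3,0,0,-1,0],
    [0.3,0,0,-1,0],
    [0.3,0,0,0,0.8],
    [0.3,0,0,0,0],
    [0.3,0,0,0,0]
  ]
}}

```text
time_s: 21.43
eef_pos: [0.5839, -0.0588, 0.1958]
tool_rot: [[0.981, 0.195, -0.0], [0.195, -0.981, -0.0], [-0.0, -0.0, -1.0]]
contact_force: [-0.3, -0.0, -2.0]
grip_width: 0.0351
grasp_force: 40.4
```

```bash
python3 -c "
from h import *
t=load('t3')
hsv=cv2.cvtColor(t['pixels'],cv2.COLOR_RGB2HSV)
m=((hsv[...,1]<70)).astype(np.uint8);m[:180]=0;m[:,:400]=0;m[235:]=0;m[:,455:]=0
cs,_=cv2.findContours(m,0,2);c=max(cs,key=cv2.contourArea);r=cv2.minAreaRect(c);print(r)
b=cv2.boxPoints(r);P=np.array([onz(t,*q,.025) for q in b]);print(P.round(4),P.mean(0))
plan(*P.mean(0)[:2],.19,11)
m1=manip.observe();print(m1['grip_width'])"
```

```text
((426.5588684082031, 206.7353057861328), (38.07809066772461, 33.22737503051758), 75.96376037597656)
[[ 0.5629 -0.3     0.025 ]
 [ 0.5991 -0.431   0.025 ]
 [ 0.4498 -0.4666  0.025 ]
 [ 0.4143 -0.3368  0.025 ]] [ 0.50652723 -0.38359558  0.025     ]
at [ 0.5839 -0.0588  0.1958] phi 11.3 q6 66.1 | turn units 0.05 shift units [-5.52 12.16  0.23]
0.035136137551763334
```

Call:
{"api": "apply_moves", "payload": {
  "steps": [
    [0.3,-0.46,1,0,0],
    [0.3,-0.46,1,0,0],
    [0.3,-0.46,1,0,0],
    [0.3,-0.46,1,0,0],
    [0.3,-0.46,1,0,0],
    [0.3,-0.46,1,0,0],
    [0.3,-0.46,1,0,0],
    [0.3,-0.46,1,0,0],
    [0.3,-0.46,1,0,0],
    [0.3,-0.46,1,0,0],
    [0.3,-0.46,1,0,0],
    [0.3,-0.46,1,0,0]
  ]
}}

```text
time_s: 22.43
eef_pos: [0.5055, -0.3803, 0.1935]
tool_rot: [[0.981, 0.195, -0.003], [0.195, -0.981, 0.003], [-0.002, -0.003, -1.0]]
contact_force: [-0.1, 0.4, -1.5]
grip_width: 0.0353
grasp_force: 40.4
```

Call:
{"api": "apply_moves", "payload": {
  "steps": [
    [0.3,0,0.18,1,0],
    [0.3,0,0,1,0],
    [0.3,0,0,1,0],
    [0.3,0,0,1,0],
    [0.3,0,0,1,0],
    [0.3,0,0,0,0],
    [0.3,0,0,0,0]
  ]
}}

```text
time_s: 23.02
eef_pos: [0.5055, -0.3822, 0.0672]
tool_rot: [[0.981, 0.195, -0.006], [0.195, -0.981, 0.006], [-0.005, -0.007, -1.0]]
contact_force: [-0.2, -0.5, -0.8]
grip_width: 0.0352
grasp_force: 40.4
```

```bash
python3 -c "
from h import *
plan(.505,-.385,.035)"
```

```text
at [ 0.5055 -0.3822  0.0672] phi 11.2 q6 35.3 | turn units -0.0 shift units [-0.04  0.11  1.29]
```

Call:
{"api": "apply_moves", "payload": {
  "steps": [
    [0.3,0,0.1,0.5,0],
    [0.3,0,0,0.5,0],
    [0.3,0,0,0.2,0],
    [0.3,0,0,0.1,0],
    [0.3,0,0,0,0],
    [0.3,0,0,0,0]
  ]
}}

```text
time_s: 23.52
eef_pos: [0.5086, -0.387, 0.0386]
tool_rot: [[0.981, 0.194, 0.0], [0.194, -0.981, -0.0], [0.0, 0.0, -1.0]]
contact_force: [-0.9, -0.3, -0.5]
grip_width: 0.0352
grasp_force: 40.5
```

Call:
{"api": "apply_moves", "payload": {
  "steps": [
    [0.3,0,0,0.08,0],
    [0.3,0,0,0.08,0],
    [0.3,0,0,0,0],
    [0.3,0,0,0,0]
  ]
}}

```text
time_s: 23.85
eef_pos: [0.5084, -0.3868, 0.0344]
tool_rot: [[0.981, 0.194, 0.0], [0.194, -0.981, 0.0], [0.0, -0.0, -1.0]]
contact_force: [0.3, -1.1, -1.6]
grip_width: 0.0353
grasp_force: 40.5
```

Nearly down, so lower another 1 mm and release. Then rise and turn towards the bench modules.

Call:
{"api": "apply_moves", "payload": {
  "steps": [
    [0.3,0,0,0.05,0],
    [0.3,0,0,0,0],
    [0.7,0,0,0,0],
    [0.7,0,0,0,0],
    [0.7,0,0,0,0],
    [0.7,0,0,-1,0],
    [0.7,0,0,-1,0],
    [0.7,0,0,-1,0],
    [0.7,0,0,-1,0],
    [0.7,0,0,-1,0],
    [0.7,0,0,-1,0],
    [0.7,0,0,-1,0]
  ]
}}

```text
time_s: 24.85
eef_pos: [0.5083, -0.3867, 0.2093]
tool_rot: [[0.981, 0.194, 0.0], [0.194, -0.981, -0.0], [0.0, 0.0, -1.0]]
contact_force: [-0.3, -0.2, 0.2]
grip_width: 0.06
grasp_force: 0.0
```

```bash
python3 -c "
from h import *
shot('top','t4.png');t=load('t4')
studs(t,.033,False,(15,70,100),(35,255,255),5)
a=cv2.imread('pics/t4.png')
o=np.hstack([cv2.resize(a[180:240,395:455],(400,400),interpolation=2),cv2.resize(a[140:220,300:380],(400,400),interpolation=2)]);cv2.imwrite('pics/c4.png',o)
plan(.48,.28,.3)"
```

```text
[533.2  97.7] 59 [ 0.9713 -0.8282  0.033 ]
[539.5 184.1] 63 [ 0.6086 -0.8406  0.033 ]
[596.3 190.8] 216 [ 0.5867 -1.0706  0.033 ]
[261.4 195.4] 13 [0.5349 0.2816 0.033 ]
[257.2 203.4] 14 [0.5023 0.2971 0.033 ]
[233.4 217.4] 15 [0.4437 0.3896 0.033 ]
[236.5 225.3] 14 [0.4126 0.3759 0.033 ]
[266.6 228.4] 13 [0.4031 0.256  0.033 ]
[266.4 237.4] 13 [0.3674 0.2556 0.033 ]
[230.  256.1] 270 [0.2906 0.3962 0.033 ]
at [ 0.5109 -0.389   0.2161] phi 11.2 q6 35.3 | turn units -0.0 shift units [  3.98 -26.49  -3.36]
```

View pics/c4.png

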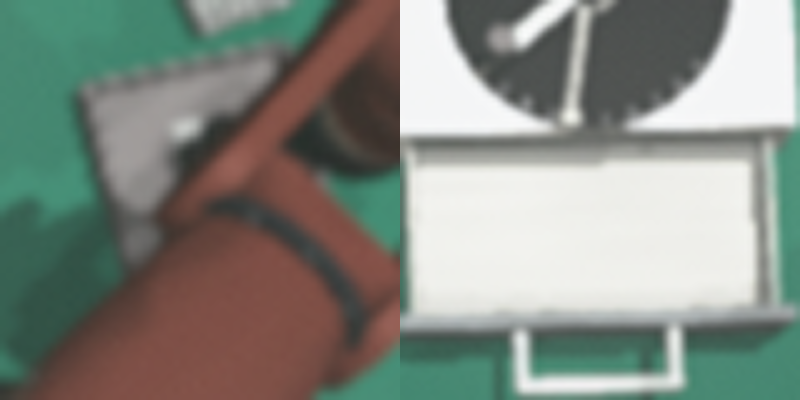

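The cured module lies in the tray (crop px (190,130), partly hidden by the arm) and the drawer is empty. Now to the bench modules.

Call:
{"api": "apply_moves", "payload": {
  "steps": [
    [0.75,0.03,-1,-0.5,0],
    [0.75,0.03,-1,-0.5,0],
    [0.75,0.03,-1,-0.5,0],
    [0.75,0.03,-1,-0.26,0],
    [0.75,0.03,-1,0,0],
    [0.75,0.03,-1,0,0],
    [0.75,0.03,-1,0,0],
    [0.75,0.03,-1,0,0],
    [0.75,0.03,-1,0,0],
    [0.75,0.03,-1,0,0],
    [0.75,0.03,-1,0,0],
    [0.75,0.03,-1,0,0]
  ]
}}

```text
time_s: 25.9
eef_pos: [0.4587, -0.0896, 0.2519]
tool_rot: [[0.981, 0.194, 0.0], [0.194, -0.981, -0.0], [0.0, 0.0, -1.0]]
contact_force: [-0.5, -0.1, 0.4]
grip_width: 0.0641
grasp_force: 0.0
```

Call:
{"api": "apply_moves", "payload": {
  "steps": [
    [0.75,0.03,-1,0,0],
    [0.75,0.03,-1,0,0],
    [0.75,0.03,-1,0,0],
    [0.75,0.03,-1,0,0],
    [0.75,0.03,-1,0,0],
    [0.75,0.03,-1,0,0],
    [0.75,0.03,-1,0,0],
    [0.75,0.03,-1,0,0],
    [0.75,0.03,-1,0,0],
    [0.75,0.03,-1,0,0],
    [0.75,0.03,-1,0,0],
    [0.75,0.03,-1,0,0]
  ]
}}

```text
time_s: 26.9
eef_pos: [0.4093, 0.2065, 0.2519]
tool_rot: [[0.981, 0.194, 0.001], [0.194, -0.981, 0.0], [0.001, -0.0, -1.0]]
contact_force: [0.2, 0.3, -0.3]
grip_width: 0.064
grasp_force: 0.0
```

Call:
{"api": "apply_moves", "payload": {
  "steps": [
    [0.75,0.03,-1,0,0],
    [0.75,0.03,-1,0,0],
    [0.75,0.03,-1,0,0],
    [0.75,0.03,-0.5,0,0],
    [0.75,0,0,0,0],
    [0.75,0,0,0,0]
  ]
}}

```text
time_s: 27.4
eef_pos: [0.3956, 0.2916, 0.2518]
tool_rot: [[0.981, 0.195, -0.0], [0.195, -0.981, -0.001], [-0.0, 0.001, -1.0]]
contact_force: [0.0, 0.6, 0.6]
grip_width: 0.0642
grasp_force: 0.0
```

```bash
python3 -c "
from h import *
c=shot('wrist','w5.png');studs(c,.033)
plan(.5186,.288,.1,-25.4)"
```

```text
[217.4   9.7] 63 [0.5647 0.4389 0.033 ]
[246.9  14.2] 68 [0.5622 0.4028 0.033 ]
[350.4  56.3] 86 [0.533  0.2805 0.033 ]
[329.9  81. ] 91 [0.5008 0.2969 0.033 ]
[161.5  83.9] 59 [0.4702 0.4917 0.033 ]
[148.7 110.9] 59 [0.4362 0.5045 0.033 ]
[237.3 117.6] 81 [0.4428 0.3901 0.033 ]
[245.7 148.5] 84 [0.4099 0.3748 0.033 ]
[ 91.6 171.7] 38 [0.3458 0.5932 0.033 ]
[111.3 174.3] 47 [0.348  0.5568 0.033 ]
[347.9 176.2] 57 [0.4008 0.2555 0.033 ]
[341.3 206.2] 53 [0.3647 0.2552 0.033 ]
at [0.3957 0.291  0.2518] phi 11.2 q6 107.0 | turn units 7.32 shift units [ 4.49 -2.    6.07]
```

Call:
{"api": "apply_moves", "payload": {
  "steps": [
    [0.75,0,0,0,-1],
    [0.75,0,0,0,-1],
    [0.75,0,0,0,-1],
    [0.75,0,0,0,-1],
    [0.75,0,0,0,-1],
    [0.75,0,0,0,-1],
    [0.75,0,0,0,-1],
    [0.75,0,0,0,-1],
    [0.75,0,0,0,-1],
    [0.75,0,0,0,-1],
    [0.75,0,0,0,-1],
    [0.75,0,0,0,-1]
  ]
}}

```text
time_s: 28.45
eef_pos: [0.3962, 0.2901, 0.252]
tool_rot: [[0.321, 0.947, 0.0], [0.947, -0.321, -0.001], [-0.001, 0.0, -1.0]]
contact_force: [-0.1, -0.2, 0.1]
grip_width: 0.0646
grasp_force: 0.0
```

Call:
{"api": "apply_moves", "payload": {
  "steps": [
    [0.75,0,0,0,-1],
    [0.75,0,0,0,-1],
    [0.75,0,0,0,-1],
    [0.75,0,0,0,-1],
    [0.75,0,0,0,-1],
    [0.75,0,0,0,-1],
    [0.75,0,0,0,-1],
    [0.75,0,0,0,-1],
    [0.75,0,0,0,-1],
    [0.75,0,0,0,-1],
    [0.75,0,0,0,-1],
    [0.75,0,0,0,-1]
  ]
}}

```text
time_s: 29.45
eef_pos: [0.3962, 0.2901, 0.252]
tool_rot: [[-0.66, 0.751, 0.0], [0.751, 0.66, -0.001], [-0.001, -0.0, -1.0]]
contact_force: [-0.3, 0.7, -0.6]
grip_width: 0.0639
grasp_force: 0.0
```

Call:
{"api": "apply_moves", "payload": {
  "steps": [
    [0.75,0,0,0,-1],
    [0.75,0,0,0,-1],
    [0.75,0,0,0,-1],
    [0.75,0,0,0,-1],
    [0.75,0,0,0,-0.36],
    [0.75,0,0,0,0]
  ]
}}

```text
time_s: 29.95
eef_pos: [0.3962, 0.2903, 0.252]
tool_rot: [[-0.89, 0.456, 0.0], [0.456, 0.89, -0.001], [-0.0, -0.0, -1.0]]
contact_force: [-0.4, 0.9, -0.7]
grip_width: 0.0645
grasp_force: 0.0
```

```bash
python3 -c "
from h import *
plan(.517,.2887,.1,153)"
```

```text
at [0.3962 0.2903 0.252 ] phi 152.9 q6 -34.8 | turn units -0.02 shift units [-4.34  2.14  6.08]
```

Call:
{"api": "apply_moves", "payload": {
  "steps": [
    [0.75,-0.86,0.43,0,0],
    [0.75,-0.87,0.43,0,0],
    [0.75,-0.87,0.43,0,0],
    [0.75,-0.87,0.43,0,0],
    [0.75,-0.87,0.42,0,0],
    [0.75,0,0,1,0],
    [0.75,0,0,1,0],
    [0.75,0,0,1,0],
    [0.75,0,0,1,0],
    [0.75,0,0,1,0],
    [0.75,0,0,0,0],
    [0.75,0,0,0,0]
  ]
}}

```text
time_s: 30.95
eef_pos: [0.5155, 0.2885, 0.1254]
tool_rot: [[-0.89, 0.456, -0.004], [0.456, 0.89, -0.002], [0.003, -0.004, -1.0]]
contact_force: [0.5, 0.2, 0.0]
grip_width: 0.0643
grasp_force: 0.0
```

```bash
python3 -c "
from h import *
plan(.517,.2887,.028,153)
t=shot('top','t5.png');studs(t,.033,False,(15,70,100),(35,255,255),5)"
```

```text
at [0.5155 0.2885 0.1254] phi 152.9 q6 -40.4 | turn units -0.02 shift units [-0.05  0.03  3.89]
[533.2  97.8] 57 [ 0.9709 -0.8284  0.033 ]
[539.4 183.9] 63 [ 0.6092 -0.8405  0.033 ]
[596.7 190.8] 215 [ 0.5868 -1.0722  0.033 ]
[427.4 201.9] 11 [ 0.5248 -0.385   0.033 ]
[257.5 203. ] 6 [0.5038 0.296  0.033 ]
[429.3 210.5] 14 [ 0.4902 -0.3925  0.033 ]
[233. 217.] 9 [0.4453 0.3912 0.033 ]
[236.6 225.4] 13 [0.4122 0.3754 0.033 ]
[229.1 256.3] 255 [0.2896 0.3995 0.033 ]
```

Cured module confirmed flat in the tray by its studs. Now grip A.

Call:
{"api": "apply_moves", "payload": {
  "steps": [
    [0.75,0,0,1,0],
    [0.75,0,0,1,0],
    [0.75,0,0,1,0],
    [0.75,0,0,0.75,0],
    [0.7,0,0,0,0],
    [0.3,0,0,0,0],
    [0.3,0,0,0,0],
    [0.3,0,0,0,0],
    [0.3,0,0,0,0],
    [0.3,0,0,0,0],
    [0.3,0,0,0,0],
    [0.3,0,0,0,0]
  ],
  "force": 40
}}

```text
time_s: 32.0
eef_pos: [0.5192, 0.2911, 0.0363]
tool_rot: [[-0.891, 0.454, 0.005], [0.454, 0.891, 0.002], [-0.004, 0.004, -1.0]]
contact_force: [-0.5, 0.5, 7.0]
grip_width: 0.0352
grasp_force: 41.5
```

Call:
{"api": "apply_moves", "payload": {
  "steps": [
    [0.3,0,0,-1,0],
    [0.3,0,0,-1,0],
    [0.3,0,0,-1,0],
    [0.3,0,0,-1,0],
    [0.3,0,0,-1,0],
    [0.3,0,0,-1,0],
    [0.3,0,0,-1,-1],
    [0.3,0,0,0,-1],
    [0.3,0,0,0,-1],
    [0.3,0,0,0,-1],
    [0.3,0,0,0,-1],
    [0.3,0,0,0,-1]
  ]
}}

```text
time_s: 33.0
eef_pos: [0.5162, 0.29, 0.2084]
tool_rot: [[-0.998, -0.056, -0.0], [-0.056, 0.998, 0.0], [0.0, 0.0, -1.0]]
contact_force: [-0.3, 0.3, -2.0]
grip_width: 0.0351
grasp_force: 40.7
```

```bash
python3 -c "
from h import *
# drawer floor corners from t4 crop (5x, origin 300,140)
t=load('t4');Q=lambda x,y,z:onz(t,(x-400)/5+300-.4,y/5+140-.4,z)
print('floor',Q(415,312,.02),Q(757,302,.02),'case front',Q(404,133,.105),Q(795,128,.105))
print('front panel top',Q(404,325,.097),Q(797,312,.097))
a=np.radians(3);ex=np.array([np.cos(a),np.sin(a)]);ey=np.array([-np.sin(a),np.cos(a)])
f=np.array([.6485,-.021])-.0625*ex
print('floor ctr',f)
for k in(-.085,0,.085): print(f+ey*k)
s=manip.observe();print(s['eef_pos'],s['grip_width'])
plan(*(f-ey*.085),.2,183)
"
```

```text
floor [0.51385099 0.11604066 0.02      ] [ 0.52870814 -0.15995443  0.02      ] case front [0.64336158 0.126976   0.105     ] [ 0.65502278 -0.17786983  0.105     ]
front panel top [0.49379916 0.12313815 0.097     ] [ 0.51134485 -0.18134839  0.097     ]
floor ctr [ 0.58608565 -0.024271  ]
[ 0.59053421 -0.10915451]
[ 0.58608565 -0.024271  ]
[0.5816371  0.06061251]
[0.5162396  0.28999231 0.20840011] 0.03511304572791697
at [0.5162 0.29   0.2084] phi -176.8 q6 -70.7 | turn units 0.05 shift units [ -2.13 -16.1    0.34]
```

Call:
{"api": "apply_moves", "payload": {
  "steps": [
    [0.3,-0.13,-1,0,0],
    [0.3,-0.13,-1,0,0],
    [0.3,-0.13,-1,0,0],
    [0.3,-0.13,-1,0,0],
    [0.3,-0.13,-1,0,0],
    [0.3,-0.13,-1,0,0],
    [0.3,-0.13,-1,0,0],
    [0.3,-0.13,-1,0,0],
    [0.3,-0.13,-1,0,0],
    [0.3,-0.13,-1,0,0],
    [0.3,-0.13,-1,0,0],
    [0.3,-0.13,-1,0,0]
  ]
}}

```text
time_s: 34.0
eef_pos: [0.5709, -0.0086, 0.2084]
tool_rot: [[-0.999, -0.052, -0.0], [-0.052, 0.999, 0.0], [0.0, 0.0, -1.0]]
contact_force: [0.8, 0.4, -1.9]
grip_width: 0.035
grasp_force: 40.7
```

Call:
{"api": "apply_moves", "payload": {
  "steps": [
    [0.3,-0.14,-1,0,0],
    [0.3,-0.14,-1,0,0],
    [0.3,-0.14,-1,0,0],
    [0.3,-0.14,-1,0,0],
    [0.3,0,-0.1,0.8,0],
    [0.3,0,0,0.8,0],
    [0.3,0,0,0.8,0],
    [0.3,0,0,0.8,0],
    [0.3,0,0,0.8,0],
    [0.3,0,0,0.8,0],
    [0.3,0,0,0,0],
    [0.3,0,0,0,0]
  ]
}}

```text
time_s: 35.0
eef_pos: [0.589, -0.1086, 0.087]
tool_rot: [[-0.999, -0.052, -0.004], [-0.052, 0.999, 0.001], [0.004, 0.001, -1.0]]
contact_force: [0.9, -0.3, -1.8]
grip_width: 0.0351
grasp_force: 40.7
```

```bash
python3 -c "
from h import *
plan(.5905,-.109,.0575,183)"
```

```text
at [ 0.589  -0.1086  0.087 ] phi -177.0 q6 -110.1 | turn units -0.0 shift units [-0.06 -0.02  1.18]
```

Call:
{"api": "apply_moves", "payload": {
  "steps": [
    [0.3,-0.06,0,0.4,0],
    [0.3,0,0,0.4,0],
    [0.3,0,0,0.2,0],
    [0.3,0,0,0.15,0],
    [0.3,0,0,0,0],
    [0.3,0,0,0,0]
  ]
}}

```text
time_s: 35.5
eef_pos: [0.5919, -0.109, 0.0594]
tool_rot: [[-0.999, -0.052, -0.0], [-0.052, 0.999, 0.0], [0.0, 0.0, -1.0]]
contact_force: [-0.2, -0.0, -1.8]
grip_width: 0.0353
grasp_force: 40.7
```

Call:
{"api": "apply_moves", "payload": {
  "steps": [
    [0.3,0,0,0.08,0],
    [0.3,0,0,0,0],
    [0.3,0,0,0.06,0],
    [0.3,0,0,0,0],
    [0.3,0,0,0,0]
  ]
}}

```text
time_s: 35.92
eef_pos: [0.5925, -0.1092, 0.0564]
tool_rot: [[-0.999, -0.052, 0.001], [-0.052, 0.999, -0.0], [-0.001, -0.0, -1.0]]
contact_force: [-0.1, -0.3, -1.0]
grip_width: 0.0348
grasp_force: 40.8
```

Call:
{"api": "apply_moves", "payload": {
  "steps": [
    [0.3,0,0,0.03,0],
    [0.55,0,0,0,0],
    [0.6,0,0,0,0],
    [0.6,0,0,0,0],
    [0.6,0,0,-0.5,0],
    [0.6,0,0,-1,0],
    [0.6,0,0,-1,0],
    [0.6,0,0,-1,0],
    [0.6,0,0,-1,0],
    [0.6,0,0,-1,0],
    [0.6,0,0,-1,0],
    [0.6,0,0,0,0]
  ]
}}

```text
time_s: 36.92
eef_pos: [0.5958, -0.1101, 0.2258]
tool_rot: [[-0.999, -0.052, 0.012], [-0.052, 0.999, -0.004], [-0.012, -0.004, -1.0]]
contact_force: [0.8, -0.4, 1.5]
grip_width: 0.0511
grasp_force: 0.0
```

```bash
python3 -c "
from h import *
plan(.4264,.3824,.2,183)"
```

```text
at [ 0.5958 -0.1101  0.2258] phi -177.0 q6 -110.1 | turn units -0.0 shift units [ 5.74 20.03  1.03]
```

Call:
{"api": "apply_moves", "payload": {
  "steps": [
    [0.75,0.29,1,0,0],
    [0.75,0.29,1,0,0],
    [0.75,0.29,1,0,0],
    [0.75,0.29,1,0,0],
    [0.75,0.29,1,0,0],
    [0.75,0.29,1,0,0],
    [0.75,0.29,1,0,0],
    [0.75,0.29,1,0,0],
    [0.75,0.29,1,0,0],
    [0.75,0.29,1,0,0],
    [0.75,0.29,1,0,0],
    [0.75,0.29,1,0,0]
  ]
}}

```text
time_s: 37.92
eef_pos: [0.4888, 0.1871, 0.2179]
tool_rot: [[-0.999, -0.052, 0.0], [-0.052, 0.999, 0.0], [-0.0, 0.0, -1.0]]
contact_force: [1.3, 1.5, 0.3]
grip_width: 0.0641
grasp_force: 0.0
```

Call:
{"api": "apply_moves", "payload": {
  "steps": [
    [0.75,0.29,1,0,-0.6],
    [0.75,0.2,1,0,-0.6],
    [0.75,0.2,1,0,-0.6],
    [0.75,0.15,1,0,-0.6],
    [0.75,0.1,1,0,-0.6],
    [0.75,0.1,1,0,-0.6],
    [0.75,0,0.9,0,-0.6],
    [0.75,0,0.5,0,-0.18],
    [0.75,0,0,0,0],
    [0.75,0,0,0,0]
  ]
}}

```text
time_s: 38.75
eef_pos: [0.4235, 0.3613, 0.2177]
tool_rot: [[-0.907, -0.421, 0.0], [-0.421, 0.907, -0.001], [0.0, -0.001, -1.0]]
contact_force: [-0.2, -0.5, -0.2]
grip_width: 0.0641
grasp_force: 0.0
```

```bash
python3 -c "
from h import *
c=shot('wrist','w6.png');studs(c,.033)
t=shot('top','t6.png');studs(t,.033,False,(15,70,100),(35,255,255),5)
plan(.4264,.3824,.1,204.9)"
```

```text
[429.5  47.3] 25 [0.2441 0.4067 0.033 ]
[364.   78.5] 32 [0.3076 0.3603 0.033 ]
[243.   87.7] 104 [0.3653 0.2552 0.033 ]
[229.1 120.6] 83 [0.4014 0.2553 0.033 ]
[405.2 122. ] 21 [0.3277 0.4172 0.033 ]
[332.8 176.3] 67 [0.4101 0.3748 0.033 ]
[494.9 196.4] 65 [0.3486 0.557  0.033 ]
[514.9 207. ] 57 [0.3465 0.593  0.033 ]
[332.2 210.7] 97 [0.4435 0.3902 0.033 ]
[424.4 245.5] 75 [0.437  0.5045 0.033 ]
[297.7 301. ] 63 [0.5628 0.403  0.033 ]
[324.  312.6] 59 [0.5652 0.4388 0.033 ]
[533.2  97.7] 58 [ 0.971  -0.8283  0.033 ]
[539.5 184.2] 62 [ 0.6083 -0.8405  0.033 ]
[359.3 178.2] 12 [ 0.6144 -0.1105  0.033 ]
[359.8 187. ] 10 [ 0.5787 -0.1128  0.033 ]
[596.3 190.8] 212 [ 0.5868 -1.0708  0.033 ]
[427.4 201.9] 11 [ 0.5248 -0.385   0.033 ]
[429.4 210.4] 13 [ 0.4907 -0.3929  0.033 ]
[266.5 228.3] 14 [0.4035 0.2564 0.033 ]
[266.2 237.2] 15 [0.3682 0.2564 0.033 ]
[222.6 262.7] 82 [0.2642 0.424  0.033 ]
at [0.424  0.3605 0.2177] phi -155.2 q6 -81.6 | turn units -0.02 shift units [-0.46  0.76  4.71]
```

Call:
{"api": "apply_moves", "payload": {
  "steps": [
    [0.75,-0.46,0.76,0,0],
    [0.75,0,0,1,0],
    [0.75,0,0,1,0],
    [0.75,0,0,1,0],
    [0.75,0,0,1,0],
    [0.75,0,0,1,0],
    [0.75,0,0,1,0],
    [0.75,0,0,0.6,0],
    [0.75,0,0,0.53,0],
    [0.75,0,0,0,0],
    [0.75,0,0,0,0]
  ]
}}

```text
time_s: 39.77
eef_pos: [0.4262, 0.3826, 0.0391]
tool_rot: [[-0.908, -0.42, -0.001], [-0.42, 0.908, -0.001], [0.001, -0.0, -1.0]]
contact_force: [-0.0, 0.1, -0.4]
grip_width: 0.0639
grasp_force: 0.0
```

Call:
{"api": "apply_moves", "payload": {
  "steps": [
    [0.3,0,0,0,0],
    [0.3,0,0,0,0],
    [0.3,0,0,0,0],
    [0.3,0,0,0,0],
    [0.3,0,0,0,0],
    [0.3,0,0,0,0],
    [0.3,0,0,0,0]
  ]
}}

```text
time_s: 40.35
eef_pos: [0.4276, 0.3845, 0.0416]
tool_rot: [[-0.907, -0.421, 0.003], [-0.421, 0.907, 0.002], [-0.004, 0.0, -1.0]]
contact_force: [0.7, -1.3, 6.8]
grip_width: 0.0349
grasp_force: 41.3
```

Call:
{"api": "apply_moves", "payload": {
  "steps": [
    [0.3,0,0,-1,0],
    [0.3,0,0,-1,0],
    [0.3,0,0,-1,0],
    [0.3,0,0,-1,0],
    [0.3,0,0,-1,0],
    [0.3,0,0,-1,0],
    [0.3,0,0,-1,1],
    [0.3,0,0,0,1],
    [0.3,0,0,0,1],
    [0.3,0,0,0,1],
    [0.3,0,0,0,0.38],
    [0.3,0,0,0,0]
  ]
}}

```text
time_s: 41.35
eef_pos: [0.4252, 0.3833, 0.2138]
tool_rot: [[-0.999, -0.052, -0.001], [-0.052, 0.999, -0.001], [0.001, -0.001, -1.0]]
contact_force: [0.5, -0.0, -3.3]
grip_width: 0.0348
grasp_force: 40.9
```

```bash
python3 -c "
from h import *
plan(.5855,-.0243,.2,183)"
```

```text
at [0.4252 0.3833 0.2138] phi -177.0 q6 -58.0 | turn units -0.01 shift units [ -5.55 -16.62   0.55]
```

Call:
{"api": "apply_moves", "payload": {
  "steps": [
    [0.3,-0.33,-1,0,0],
    [0.3,-0.33,-1,0,0],
    [0.3,-0.33,-1,0,0],
    [0.3,-0.33,-1,0,0],
    [0.3,-0.33,-1,0,0],
    [0.3,-0.33,-1,0,0],
    [0.3,-0.33,-1,0,0],
    [0.3,-0.33,-1,0,0],
    [0.3,-0.33,-1,0,0],
    [0.3,-0.33,-1,0,0],
    [0.3,-0.33,-1,0,0],
    [0.3,-0.33,-1,0,0]
  ]
}}

```text
time_s: 42.35
eef_pos: [0.5402, 0.088, 0.214]
tool_rot: [[-0.999, -0.053, -0.001], [-0.053, 0.999, 0.0], [0.001, 0.0, -1.0]]
contact_force: [1.5, -0.1, -2.4]
grip_width: 0.0352
grasp_force: 40.9
```

Call:
{"api": "apply_moves", "payload": {
  "steps": [
    [0.3,-0.33,-1,0,0],
    [0.3,-0.33,-1,0,0],
    [0.3,-0.33,-1,0,0],
    [0.3,-0.3,-1,0,0],
    [0.3,-0.3,-0.6,0,0],
    [0.3,0,0,0.8,0],
    [0.3,0,0,0.8,0],
    [0.3,0,0,0.8,0],
    [0.3,0,0,0.8,0],
    [0.3,0,0,0.8,0],
    [0.3,0,0,0.8,0],
    [0.3,0,0,0,0]
  ]
}}

```text
time_s: 43.35
eef_pos: [0.582, -0.0226, 0.0893]
tool_rot: [[-0.999, -0.053, -0.01], [-0.053, 0.999, 0.002], [0.01, 0.003, -1.0]]
contact_force: [-2.2, 0.2, -3.1]
grip_width: 0.0349
grasp_force: 40.9
```

```bash
python3 -c "
from h import *
plan(.5855,-.0243,.0625,183)"
```

```text
at [ 0.582  -0.0226  0.0893] phi -177.0 q6 -102.2 | turn units 0.01 shift units [-0.14 -0.08  1.07]
```

Call:
{"api": "apply_moves", "payload": {
  "steps": [
    [0.3,0,-0.05,0.5,0],
    [0.3,0,0,0.4,0],
    [0.3,0,0,0.2,0],
    [0.3,0,0,0.12,0],
    [0.3,0,0,0.06,0],
    [0.3,0,0,0,0],
    [0.3,0,0,0,0]
  ]
}}

```text
time_s: 43.93
eef_pos: [0.5868, -0.025, 0.0632]
tool_rot: [[-0.999, -0.052, 0.001], [-0.052, 0.999, -0.0], [-0.001, -0.0, -1.0]]
contact_force: [0.4, 0.1, -2.4]
grip_width: 0.0349
grasp_force: 40.9
```

Call:
{"api": "apply_moves", "payload": {
  "steps": [
    [0.3,0,0,0.06,0],
    [0.3,0,0,0.04,0],
    [0.3,0,0,0,0],
    [0.3,0,0,0,0]
  ]
}}

```text
time_s: 44.27
eef_pos: [0.5872, -0.025, 0.0616]
tool_rot: [[-0.999, -0.052, 0.002], [-0.052, 0.999, -0.0], [-0.002, -0.0, -1.0]]
contact_force: [-2.3, 0.3, 6.0]
grip_width: 0.0346
grasp_force: 41.8
```

Touchdown at 6 N, so release and rise, then module C.

Call:
{"api": "apply_moves", "payload": {
  "steps": [
    [0.55,0,0,0,0],
    [0.6,0,0,0,0],
    [0.6,0,0,0,0],
    [0.6,0,0,-0.5,0],
    [0.6,0,0,-1,0],
    [0.6,0,0,-1,0],
    [0.6,0,0,-1,0],
    [0.6,0,0,-1,0],
    [0.6,0,0,-1,0],
    [0.6,0,0,-1,0],
    [0.6,0,0,0,0],
    [0.6,0,0,0,0]
  ]
}}

```text
time_s: 45.27
eef_pos: [0.5879, -0.0252, 0.2257]
tool_rot: [[-0.999, -0.052, 0.006], [-0.052, 0.999, -0.001], [-0.006, -0.001, -1.0]]
contact_force: [0.4, 0.1, 0.0]
grip_width: 0.0513
grasp_force: 0.0
```

```bash
python3 -c "
from h import *
plan(.3835,.2554,.22,180.5)"
```

```text
at [ 0.5879 -0.0252  0.2257] phi -177.0 q6 -102.3 | turn units 0.5 shift units [ 8.08 11.29  0.23]
```

Call:
{"api": "apply_moves", "payload": {
  "steps": [
    [0.75,0.67,0.94,0,0.5],
    [0.75,0.67,0.94,0,0],
    [0.75,0.67,0.94,0,0],
    [0.75,0.67,0.94,0,0],
    [0.75,0.67,0.94,0,0],
    [0.75,0.67,0.94,0,0],
    [0.75,0.67,0.94,0,0],
    [0.75,0.67,0.94,0,0],
    [0.75,0.67,0.94,0,0],
    [0.75,0.67,0.94,0,0],
    [0.75,0.67,0.94,0,0],
    [0.75,0.67,0.94,0,0]
  ]
}}

```text
time_s: 46.27
eef_pos: [0.3798, 0.2551, 0.2209]
tool_rot: [[-1.0, -0.008, -0.003], [-0.008, 1.0, -0.001], [0.003, -0.001, -1.0]]
contact_force: [0.7, 0.3, -0.2]
grip_width: 0.0642
grasp_force: 0.0
```

Call:
{"api": "apply_moves", "payload": {
  "steps": [
    [0.75,0,0,0,0],
    [0.75,0,0,0,0]
  ]
}}

```text
time_s: 46.43
eef_pos: [0.3802, 0.2549, 0.2211]
tool_rot: [[-1.0, -0.012, -0.002], [-0.012, 1.0, -0.002], [0.002, -0.002, -1.0]]
contact_force: [0.7, 0.0, 0.5]
grip_width: 0.0636
grasp_force: 0.0
```

```bash
python3 -c "
from h import *
c=shot('wrist','w7.png');studs(c,.033)
plan(.3835,.2554,.04,180.5)"
```

```text
[449.1  59.1] 29 [0.2439 0.3936 0.033 ]
[553.9 164.6] 47 [0.3493 0.5575 0.033 ]
[571.3 164.6] 38 [0.347  0.5932 0.033 ]
[316.4 168.5] 85 [0.3659 0.2556 0.033 ]
[316.2 202.5] 82 [0.402  0.2559 0.033 ]
[513.2 231.2] 48 [0.4376 0.505  0.033 ]
[500.1 256.1] 49 [0.4714 0.4924 0.033 ]
[ 74.4 311.1] 28 [ 0.5934 -0.1374  0.033 ]
[ 82.3 329.6] 25 [ 0.6319 -0.136   0.033 ]
at [0.3811 0.2543 0.2214] phi -179.4 q6 -65.6 | turn units 0.01 shift units [-0.1   0.04  7.26]
```

Call:
{"api": "apply_moves", "payload": {
  "steps": [
    [0.75,-0.11,0.05,0.26,0],
    [0.75,0,0,1,0],
    [0.75,0,0,1,0],
    [0.75,0,0,1,0],
    [0.75,0,0,1,0],
    [0.75,0,0,1,0],
    [0.75,0,0,1,0],
    [0.75,0,0,0.6,0],
    [0.75,0,0,0.4,0],
    [0.75,0,0,0,0],
    [0.75,0,0,0,0]
  ]
}}

```text
time_s: 47.4
eef_pos: [0.385, 0.2552, 0.0406]
tool_rot: [[-1.0, -0.007, -0.001], [-0.007, 1.0, -0.001], [0.001, -0.001, -1.0]]
contact_force: [-0.5, -0.5, -0.0]
grip_width: 0.064
grasp_force: 0.0
```

Call:
{"api": "apply_moves", "payload": {
  "steps": [
    [0.3,0,0,0,0],
    [0.3,0,0,0,0],
    [0.3,0,0,0,0],
    [0.3,0,0,0,0],
    [0.3,0,0,0,0],
    [0.3,0,0,0,0],
    [0.3,0,0,0,0]
  ]
}}

```text
time_s: 47.98
eef_pos: [0.3863, 0.2566, 0.0427]
tool_rot: [[-1.0, -0.009, 0.003], [-0.009, 1.0, 0.001], [-0.003, 0.001, -1.0]]
contact_force: [0.3, -0.7, 6.0]
grip_width: 0.0347
grasp_force: 40.9
```

Call:
{"api": "apply_moves", "payload": {
  "steps": [
    [0.3,0,0,-1,0],
    [0.3,0,0,-1,0],
    [0.3,0,0,-1,0],
    [0.3,0,0,-1,0],
    [0.3,0,0,-1,0],
    [0.3,0,0,-1,0],
    [0.3,0,0,-1,-0.5],
    [0.3,0,0,0,0],
    [0.3,0,0,0,0]
  ]
}}

```text
time_s: 48.73
eef_pos: [0.3853, 0.2563, 0.2173]
tool_rot: [[-0.999, -0.052, 0.003], [-0.052, 0.999, 0.002], [-0.003, 0.001, -1.0]]
contact_force: [0.6, 0.7, -1.8]
grip_width: 0.0347
grasp_force: 40.9
```

```bash
python3 -c "
from h import *
plan(.582,.060,.2,183)"
```

```text
at [0.3853 0.2563 0.2173] phi -177.0 q6 -68.0 | turn units -0.01 shift units [-7.45 -8.25  0.69]
```

Call:
{"api": "apply_moves", "payload": {
  "steps": [
    [0.3,-0.83,-0.91,0,0],
    [0.3,-0.83,-0.92,0,0],
    [0.3,-0.83,-0.92,0,0],
    [0.3,-0.83,-0.92,0,0],
    [0.3,-0.83,-0.92,0,0],
    [0.3,-0.83,-0.92,0,0],
    [0.3,-0.83,-0.92,0,0],
    [0.3,-0.83,-0.92,0,0],
    [0.3,-0.81,-0.9,0,0],
    [0.3,0,0,0.8,0],
    [0.3,0,0,0.8,0],
    [0.3,0,0,0.8,0]
  ]
}}

```text
time_s: 49.73
eef_pos: [0.58, 0.0589, 0.1525]
tool_rot: [[-0.999, -0.05, -0.004], [-0.05, 0.999, 0.0], [0.004, 0.0, -1.0]]
contact_force: [-0.8, 0.2, -1.5]
grip_width: 0.0348
grasp_force: 40.9
```

Call:
{"api": "apply_moves", "payload": {
  "steps": [
    [0.3,0,0,0.8,0],
    [0.3,0,0,0.8,0],
    [0.3,0,0,0.8,0],
    [0.3,0,0,0,0],
    [0.3,0,0,0,0],
    [0.3,0,0,0,0]
  ]
}}

```text
time_s: 50.23
eef_pos: [0.5809, 0.0597, 0.0955]
tool_rot: [[-0.999, -0.052, -0.001], [-0.052, 0.999, 0.0], [0.001, 0.0, -1.0]]
contact_force: [1.5, 0.2, -1.6]
grip_width: 0.0347
grasp_force: 40.9
```

```bash
python3 -c "
from h import *
plan(.582,.060,.0635,183)"
```

```text
at [0.5809 0.0597 0.0955] phi -177.0 q6 -94.0 | turn units -0.01 shift units [-0.04  0.01  1.28]
```

Call:
{"api": "apply_moves", "payload": {
  "steps": [
    [0.3,0,0,0.5,0],
    [0.3,0,0,0.4,0],
    [0.3,0,0,0.22,0],
    [0.3,0,0,0.12,0],
    [0.3,0,0,0.06,0],
    [0.3,0,0,0,0],
    [0.3,0,0,0,0]
  ]
}}

```text
time_s: 50.82
eef_pos: [0.5817, 0.0596, 0.0638]
tool_rot: [[-0.999, -0.052, 0.001], [-0.052, 0.999, -0.0], [-0.001, -0.0, -1.0]]
contact_force: [0.5, -1.0, -1.2]
grip_width: 0.0349
grasp_force: 40.9
```

Call:
{"api": "apply_moves", "payload": {
  "steps": [
    [0.3,0,0,0.05,0],
    [0.3,0,0,0.03,0],
    [0.3,0,0,0,0],
    [0.3,0,0,0,0]
  ]
}}

```text
time_s: 51.15
eef_pos: [0.5821, 0.0596, 0.0627]
tool_rot: [[-0.999, -0.052, 0.001], [-0.052, 0.999, -0.0], [-0.001, -0.0, -1.0]]
contact_force: [-2.0, -0.3, 5.5]
grip_width: 0.0343
grasp_force: 41.6
```

Call:
{"api": "apply_moves", "payload": {
  "steps": [
    [0.55,0,0,0,0],
    [0.6,0,0,0,0],
    [0.6,0,0,0,0],
    [0.6,0,0,-0.5,0],
    [0.6,0,0,-1,0],
    [0.6,0,0,-1,0],
    [0.6,0,0,-1,0],
    [0.6,0,0,-1,0],
    [0.6,0,0,-1,0],
    [0.6,0,0,-1,0],
    [0.6,0,0,-1,0],
    [0.6,0,0,0,0]
  ]
}}

```text
time_s: 52.15
eef_pos: [0.585, 0.0596, 0.2569]
tool_rot: [[-0.999, -0.052, 0.013], [-0.052, 0.999, -0.0], [-0.013, -0.001, -1.0]]
contact_force: [1.5, 0.1, 1.4]
grip_width: 0.0512
grasp_force: 0.0
```

Call:
{"api": "apply_moves", "payload": {
  "steps": [
    [0.6,0,0,0,1],
    [0.6,0,0,0,1],
    [0.6,0,0,0,1],
    [0.6,0,0,0,1],
    [0.6,0,0,0,1],
    [0.6,0,0,0,1],
    [0.6,0,0,0,1],
    [0.6,0,0,0,1],
    [0.6,0,0,0,1],
    [0.6,0,0,0,1],
    [0.6,0,0,0,1],
    [0.6,0,0,0,1]
  ]
}}

```text
time_s: 53.15
eef_pos: [0.5811, 0.0596, 0.2489]
tool_rot: [[-0.541, 0.841, -0.0], [0.841, 0.541, 0.0], [0.0, -0.0, -1.0]]
contact_force: [-0.1, -0.1, 0.5]
grip_width: 0.0513
grasp_force: 0.0
```

Call:
{"api": "apply_moves", "payload": {
  "steps": [
    [0.45,0,0,0,1],
    [0.45,0,0,0,1],
    [0.45,0,0,0,1],
    [0.45,0,0,0,1],
    [0.45,0,0,0,1],
    [0.45,0,0,0,1],
    [0.45,0,0,0,0],
    [0.45,0,0,0,0]
  ]
}}

```text
time_s: 53.82
eef_pos: [0.5812, 0.0596, 0.2489]
tool_rot: [[-0.054, 0.999, -0.0], [0.999, 0.054, -0.0], [0.0, -0.0, -1.0]]
contact_force: [-0.1, -0.8, -0.6]
grip_width: 0.0383
grasp_force: 0.0
```

```bash
python3 -c "
from h import *
plan(.4515,-.031,.2,93)"
```

```text
at [0.5812 0.0596 0.2489] phi 93.1 q6 -4.1 | turn units 0.02 shift units [-3.35 -5.37  1.96]
```

Call:
{"api": "apply_moves", "payload": {
  "steps": [
    [0.45,-0.67,-0.9,0,0],
    [0.45,-0.67,-0.9,0,0],
    [0.45,-0.67,-0.9,0,0],
    [0.45,-0.67,-0.9,0,0],
    [0.45,-0.67,-0.9,0,0],
    [0.45,0,-0.87,0.5,0],
    [0.45,0,0,0.5,0],
    [0.45,0,0,0.5,0],
    [0.45,0,0,0,0],
    [0.45,0,0,0,0]
  ]
}}

```text
time_s: 54.65
eef_pos: [0.451, -0.0309, 0.2111]
tool_rot: [[-0.053, 0.999, -0.001], [0.999, 0.053, 0.0], [0.0, -0.001, -1.0]]
contact_force: [0.2, -0.2, 0.5]
grip_width: 0.0389
grasp_force: 0.0
```

```bash
python3 -c "
from h import *
plan(.4515,-.031,.084,93)
shot('wrist','w8.png');c=shot('top','t7.png');studs(c,.053,False,(15,70,100),(35,255,255),5)
a=cv2.imread('pics/w8.png');b=cv2.imread('pics/t7.png')[100:260,190:450]
o=np.vstack([cv2.resize(a,(480,300)),cv2.resize(b,(480,295),interpolation=2)]);cv2.imwrite('pics/c5.png',o)"
```

```text
at [ 0.451  -0.0309  0.2111] phi 93.0 q6 -15.9 | turn units 0.01 shift units [-0.    0.02  5.08]
[533.5  97.7] 59 [ 0.9639 -0.8203  0.053 ]
[539.5 183.9] 64 [ 0.606 -0.831  0.053]
[359.3 178.2] 12 [ 0.6108 -0.1085  0.053 ]
[316.8 180.2] 11 [0.5987 0.0611 0.053 ]
[338.4 179.4] 13 [ 0.6041 -0.0248  0.053 ]
[317.4 188.8] 14 [0.5641 0.0582 0.053 ]
[339.  187.7] 7 [ 0.5705 -0.0278  0.053 ]
[359.8 187. ] 10 [ 0.5755 -0.1107  0.053 ]
[596.6 190.8] 215 [ 0.5834 -1.0602  0.053 ]
[427.4 201.9] 11 [ 0.5221 -0.3802  0.053 ]
[429.3 210.5] 14 [ 0.4879 -0.3876  0.053 ]
[230.  256.1] 270 [0.2902 0.3931 0.053 ]
```

View pics/c5.png

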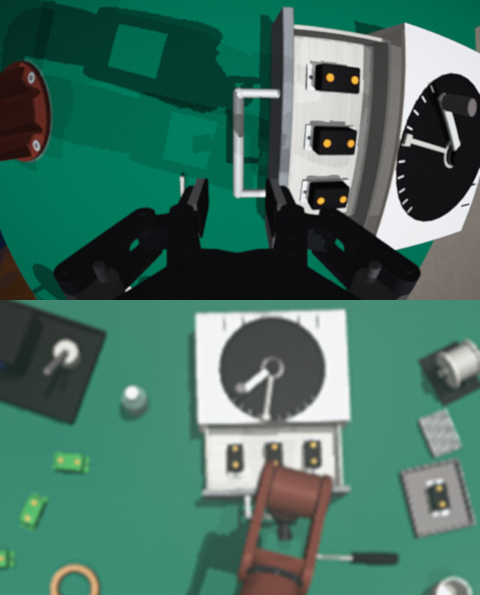

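All three black modules lie flat in the drawer, the cured one is in the tray, the lever is idle, and the bar is centred between the fingers. Grip it and push shut.

Call:
{"api": "apply_moves", "payload": {
  "steps": [
    [0.45,0,0,1,0],
    [0.45,0,0,1,0],
    [0.45,0,0,1,0],
    [0.45,0,0,1,0],
    [0.45,0,0,0.95,0],
    [0.45,0,0,0,0],
    [0,0,0,0,0],
    [0,0,0,0,0],
    [0,0,0,0,0],
    [0,0,0,0,0],
    [0,0,0,0,0],
    [0,0,0,0,0]
  ],
  "force": 35
}}

```text
time_s: 55.75
eef_pos: [0.4531, -0.0313, 0.0896]
tool_rot: [[-0.052, 0.999, 0.003], [0.999, 0.052, -0.001], [-0.001, 0.003, -1.0]]
contact_force: [-0.8, 1.0, 6.1]
grip_width: 0.0106
grasp_force: 35.1
```

Call:
{"api": "apply_moves", "payload": {
  "steps": [
    [0,0,0.2,0,0],
    [0,0,0.35,0,0],
    [0,0,0.5,0,0],
    [0,0,0.5,0,0],
    [0,0,0.5,0,0],
    [0,0,0.5,0,0],
    [0,0,0.5,0,0],
    [0,0,0.5,0,0],
    [0,0,0.5,0,0],
    [0,0,0.5,0,0],
    [0,0,0.35,0,0],
    [0,0,0.2,0,0]
  ]
}}

```text
time_s: 56.75
eef_pos: [0.5809, -0.0248, 0.0897]
tool_rot: [[-0.052, 0.999, 0.002], [0.999, 0.052, -0.001], [-0.001, 0.002, -1.0]]
contact_force: [-3.7, -0.5, 7.4]
grip_width: 0.0104
grasp_force: 35.4
```

Call:
{"api": "apply_moves", "payload": {
  "steps": [
    [0,0,0.15,0,0],
    [0,0,0.15,0,0],
    [0,0,0.15,0,0],
    [0,0,0.1,0,0],
    [0,0,0.1,0,0],
    [0,0,0.1,0,0],
    [0,0,0,0,0],
    [0,0,0,0,0]
  ]
}}

```text
time_s: 57.42
eef_pos: [0.5923, -0.0242, 0.0895]
tool_rot: [[-0.053, 0.998, -0.015], [0.999, 0.053, -0.001], [-0.0, -0.015, -1.0]]
contact_force: [-18.2, -2.7, 21.5]
grip_width: 0.0102
grasp_force: 36.8
```

Drawer shut: the bar reads x=0.5923 against 0.5919 at the start, with 18 N at the stop. Release, rise, and measure the index numerically.

Call:
{"api": "apply_moves", "payload": {
  "steps": [
    [0.45,0,0,0,0],
    [0.45,0,0,0,0],
    [0.45,0,0,0,0],
    [0.45,0,0,-0.5,0],
    [0.45,0,0,-1,0],
    [0.45,0,0,-1,0],
    [0.45,0,0,-1,0],
    [0.45,0,0,-1,0],
    [0.45,0,0,-1,0],
    [0.45,0,0,-1,0],
    [0.45,0,0,-1,0],
    [0.45,0,0,0,0]
  ]
}}

```text
time_s: 58.42
eef_pos: [0.6015, -0.0238, 0.2834]
tool_rot: [[-0.052, 0.999, 0.013], [0.999, 0.052, -0.002], [-0.003, 0.013, -1.0]]
contact_force: [0.1, -0.6, 0.5]
grip_width: 0.0382
grasp_force: 0.0
```

```bash
cat >> h.py <<'E'
H=np.array([.7632,-.0145])
def spokes(c,fish=True,z=.112):
    # bright things on the dial as seen in polar coordinates about the hinge, on a plane z
    g=cv2.cvtColor(c['pixels'],cv2.COLOR_RGB2GRAY).astype(np.float32);r=[]
    for rad in np.arange(.03,.105,.005):
        th=np.radians(np.arange(120,240,.5)); v=[]
        for t in th:
            u=proj(c,[H[0]+rad*np.cos(t),H[1]+rad*np.sin(t),z],fish)
            v.append(cv2.getRectSubPix(g,(1,1),(float(u[0]),float(u[1])))[0,0])
        v=np.array(v);b=v>(np.median(v)+v.max())/2;k=np.flatnonzero(b)
        runs=np.split(k,np.flatnonzero(np.diff(k)>2)+1) if len(k) else []
        r.append((round(float(rad),3),[(round(float(np.degrees(np.average(th[q],weights=v[q]))),1),len(q)) for q in runs]))
    return r
E
python3 -c "
from h import *
print(manip.observe()['eef_pos'])
shot('wrist','w9.png');shot('top','t8.png')
for n,f in [('w9',True),('w3',True),('t4',False)]:
    print(n)
    for x in spokes(load(n),f): print(x)
"
```

```text
[ 0.60149854 -0.02375324  0.28343999]
w9
(0.03, [(128.9, 38), (171.7, 26)])
(0.035, [(128.4, 36), (171.8, 22)])
(0.04, [(128.2, 35), (172.0, 19)])
(0.045, [(127.8, 33), (172.2, 18)])
(0.05, [(127.7, 32), (172.3, 16)])
(0.055, [(127.8, 30), (172.5, 13)])
(0.06, [(128.2, 28), (172.5, 13)])
(0.065, [(128.3, 26), (172.5, 11)])
(0.07, [(129.8, 20), (172.6, 11)])
(0.075, [(121.5, 7), (132.1, 9), (172.7, 10)])
(0.08, [(121.2, 6), (172.8, 10)])
(0.085, [(172.9, 9)])
(0.09, [(172.8, 8)])
(0.095, [(172.8, 8)])
(0.1, [(172.8, 8)])
w3
(0.03, [(126.3, 28), (172.0, 25)])
(0.035, [(126.3, 28), (172.2, 22)])
(0.04, [(126.2, 27), (172.4, 19)])
(0.045, [(126.2, 27), (172.5, 17)])
(0.05, [(126.0, 26), (172.5, 15)])
(0.055, [(126.0, 26), (172.7, 14)])
(0.06, [(126.0, 26), (172.7, 12)])
(0.065, [(126.1, 26), (172.7, 12)])
(0.07, [(128.7, 14), (172.8, 10)])
(0.075, [(131.2, 4), (172.8, 10)])
(0.08, [(172.8, 10)])
(0.085, [(172.9, 9)])
(0.09, [(172.8, 8)])
(0.095, [(172.8, 8)])
(0.1, [(173.0, 7)])
t4
(0.03, [(129.3, 40), (171.5, 23)])
(0.035, [(129.1, 39), (171.5, 23)])
(0.04, [(128.8, 38), (172.0, 21)])
(0.045, [(128.2, 35), (172.3, 20)])
(0.05, [(127.8, 33), (172.5, 17)])
(0.055, [(127.9, 33), (172.5, 15)])
(0.06, [(128.0, 33), (172.3, 14)])
(0.065, [(128.3, 32), (172.3, 14)])
(0.07, [(128.4, 30), (172.7, 16)])
(0.075, [(127.3, 30), (172.8, 18)])
(0.08, [(125.2, 22), (172.6, 17)])
(0.085, [(124.0, 17), (172.5, 15)])
(0.09, [(172.7, 14)])
(0.095, [(172.8, 14)])
(0.1, [(173.0, 15)])
```

Call:
{"api": "apply_moves", "payload": {
  "steps": [
    [0.7,0,0,0,-1],
    [0.7,0,0,0,-1],
    [0.7,0,0,0,-1],
    [0.7,0,0,0,-1],
    [0.7,0,0,0,-1],
    [0.7,0,0,0,-1],
    [0.7,0,0,0,-1],
    [0.7,0,0,0,-0.66],
    [0.7,0,0,0,0],
    [0.7,0,0,0,0]
  ]
}}

```text
time_s: 59.35
eef_pos: [0.5969, -0.0232, 0.2736]
tool_rot: [[-0.659, 0.752, -0.003], [0.752, 0.659, 0.0], [0.002, -0.002, -1.0]]
contact_force: [-0.0, 0.8, -0.6]
grip_width: 0.0599
grasp_force: 0.0
```

```bash
python3 -c "
from h import *
plan(.705,.053,.157,131.3)"
```

```text
at [ 0.5969 -0.0232  0.2736] phi 131.2 q6 -50.2 | turn units -0.02 shift units [-0.56  5.26  4.66]
```

Call:
{"api": "apply_moves", "payload": {
  "steps": [
    [0.7,-0.09,0.87,0,0],
    [0.7,-0.09,0.87,0,0],
    [0.7,-0.09,0.88,0,0],
    [0.7,-0.09,0.88,0,0],
    [0.7,-0.1,0.88,0,0],
    [0.7,-0.1,0.88,0,0],
    [0.7,0,0,0,0],
    [0.7,0,0,0,0]
  ]
}}

```text
time_s: 60.02
eef_pos: [0.7057, 0.0535, 0.2738]
tool_rot: [[-0.66, 0.751, -0.002], [0.751, 0.66, -0.0], [0.001, -0.002, -1.0]]
contact_force: [-0.3, 0.3, 0.1]
grip_width: 0.0597
grasp_force: 0.0
```

```bash
python3 -c "
from h import *
plan(.705,.053,.157,131.3)
"
```

```text
at [0.7057 0.0535 0.2738] phi 131.3 q6 -42.6 | turn units -0.0 shift units [ 0.01 -0.03  4.67]
```

Call:
{"api": "apply_moves", "payload": {
  "steps": [
    [0.7,0,0,0.9,0],
    [0.7,0,0,0.9,0],
    [0.7,0,0,0.9,0],
    [0.7,0,0,0.9,0],
    [0.7,0,0,0.9,0],
    [0.7,0,0,0.1,0],
    [0.7,0,0,0,0],
    [0.3,0,0,0,0],
    [0.1,0,0,0,0],
    [0,0,0,0,0],
    [0,0,0,0,0],
    [0,0,0,0,0]
  ],
  "force": 25
}}

```text
time_s: 61.02
eef_pos: [0.706, 0.0516, 0.1632]
tool_rot: [[-0.66, 0.751, 0.001], [0.751, 0.66, -0.002], [-0.002, -0.001, -1.0]]
contact_force: [-4.9, -2.9, 6.1]
grip_width: 0.0212
grasp_force: 25.8
```

Call:
{"api": "apply_moves", "payload": {
  "steps": [
    [0,0,0,0,0],
    [0,0,0,0,0],
    [0,0,0,0,0],
    [0,0,0,0,0]
  ]
}}

```text
time_s: 61.35
eef_pos: [0.706, 0.0516, 0.1632]
tool_rot: [[-0.66, 0.751, 0.001], [0.751, 0.66, -0.002], [-0.002, -0.001, -1.0]]
contact_force: [-4.6, -3.1, 5.5]
grip_width: 0.0211
grasp_force: 25.8
```

Call:
{"api": "apply_moves", "payload": {
  "steps": [
    [0,-0.013,-0.303,0,-1],
    [0,-0.013,-0.303,0,-1],
    [0,-0.013,-0.303,0,-1],
    [0,-0.013,-0.303,0,-1],
    [0,-0.013,-0.303,0,-1],
    [0,-0.013,-0.303,0,-1],
    [0,-0.013,-0.303,0,-1],
    [0,-0.013,-0.303,0,-1],
    [0,0,0,0,0],
    [0,0,0,0,0],
    [0,0,0,0,0]
  ]
}}

```text
time_s: 62.27
eef_pos: [0.6774, -0.0004, 0.1632]
tool_rot: [[-0.988, 0.152, 0.001], [0.152, 0.988, -0.002], [-0.001, -0.002, -1.0]]
contact_force: [-4.5, -1.9, 5.7]
grip_width: 0.0211
grasp_force: 25.8
```

```bash
python3 -c "
from h import *
p=manip.observe()['eef_pos'];d=p[:2]-[.7632,-.0135];print(p,np.degrees(np.arctan2(d[1],d[0])),np.hypot(*d))
plan(*p)
for a in(173,173.5): print([.7632+.0867*np.cos(np.radians(a)),-.0135+.0867*np.sin(np.radians(a))])
"
```

```text
[ 6.77355945e-01 -3.50939550e-04  1.63200888e-01] 171.29147362793051 0.08684526203783309
at [ 6.774e-01 -4.000e-04  1.632e-01] phi 171.2 q6 -87.1 | turn units -0.0 shift units [0. 0. 0.]
[np.float64(0.6771462486526973), np.float64(-0.0029339279267737075)]
[np.float64(0.6770573201128398), np.float64(-0.0036852813663224727)]
```

Call:
{"api": "apply_moves", "payload": {
  "steps": [
    [0,0,-0.066,0,-0.22],
    [0,0,-0.066,0,-0.22],
    [0,0,0,0,0],
    [0,0,0,0,0],
    [0,0,0,0,0]
  ]
}}

```text
time_s: 62.68
eef_pos: [0.6769, -0.0032, 0.1632]
tool_rot: [[-0.993, 0.114, 0.001], [0.114, 0.993, -0.001], [-0.001, -0.001, -1.0]]
contact_force: [-4.6, -2.2, 5.8]
grip_width: 0.021
grasp_force: 25.8
```

Call:
{"api": "apply_moves", "payload": {
  "steps": [
    [0.6,0,0,0,0],
    [0.6,0,0,0,0],
    [0.6,0,0,0,0],
    [0.6,0,0,-0.5,0],
    [0.6,0,0,-1,0],
    [0.6,0,0,-1,0],
    [0.6,0,0,-1,0],
    [0.6,0,0,-1,0],
    [0.6,1,0,0,0],
    [0.6,1,0,0,0],
    [0.6,1,0,0,0],
    [0.6,0,0,0,0]
  ]
}}

```text
time_s: 63.68
eef_pos: [0.5981, 0.007, 0.2728]
tool_rot: [[-0.994, 0.113, -0.004], [0.113, 0.994, 0.001], [0.004, 0.0, -1.0]]
contact_force: [0.1, 0.7, -0.8]
grip_width: 0.0518
grasp_force: 0.0
```

Call:
{"api": "apply_moves", "payload": {
  "steps": [
    [0.6,1,1,0,0],
    [0.6,1,1,0,0],
    [0.6,1,1,0,0],
    [0.6,1,1,0,0],
    [0.6,0,0,0,0],
    [0.6,0,0,0,0]
  ]
}}

```text
time_s: 64.18
eef_pos: [0.5141, 0.118, 0.2738]
tool_rot: [[-0.994, 0.11, 0.002], [0.11, 0.994, -0.0], [-0.002, 0.0, -1.0]]
contact_force: [0.4, -0.3, 0.1]
grip_width: 0.051
grasp_force: 0.0
```

```bash
python3 -c "
from h import *
shot('wrist','w10.png');shot('top','t9.png');shot('scene','s9.png')
a=cv2.imread('pics/w10.png');b=cv2.imread('pics/t9.png')[95:195,285:385]
o=np.vstack([cv2.resize(a,(320,200)),cv2.resize(b,(320,320),interpolation=2)])
s=cv2.imread('pics/s9.png')[175:275,165:305];s=cv2.resize(s,(476,340),interpolation=2)
o=np.hstack([o,cv2.copyMakeBorder(s,0,180,0,0,0)]);cv2.imwrite('pics/c6.png',o)
for x in spokes(load('t9'),False): print(x)"
```

```text
(0.03, [(171.0, 65)])
(0.035, [(171.1, 55)])
(0.04, [(172.1, 47)])
(0.045, [(172.8, 42)])
(0.05, [(172.6, 39)])
(0.055, [(172.0, 35)])
(0.06, [(171.8, 32)])
(0.065, [(172.2, 28)])
(0.07, [(173.0, 29)])
(0.075, [(173.5, 31)])
(0.08, [(173.5, 29)])
(0.085, [(173.3, 22)])
(0.09, [(173.5, 13)])
(0.095, [(174.0, 13)])
(0.1, [(174.0, 15)])
```

View pics/c6.png

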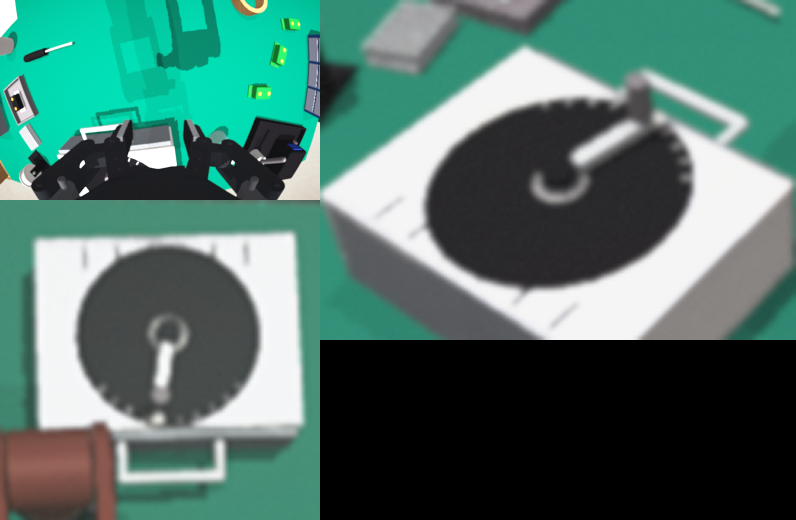

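In this view the lever lies over the index. I'll check it finely from the same wrist pose as before.

Call:
{"api": "apply_moves", "payload": {
  "steps": [
    [0.6,0,0,0,1],
    [0.6,0,0,0,1],
    [0.6,0,0,0,1],
    [0.6,0,0,0,1],
    [0.6,0,0,0,1],
    [0.6,0,0,0,1],
    [0.6,0,0,0,1],
    [0.6,0,0,0,1],
    [0.6,0,0,0,1],
    [0.6,0,0,0,1],
    [0.6,0,0,0,1],
    [0.6,0,0,0,1]
  ]
}}

```text
time_s: 65.33
eef_pos: [0.5154, 0.1154, 0.2729]
tool_rot: [[-0.392, 0.92, 0.0], [0.92, 0.392, -0.0], [-0.0, 0.0, -1.0]]
contact_force: [0.5, -0.2, 0.3]
grip_width: 0.0514
grasp_force: 0.0
```

Call:
{"api": "apply_moves", "payload": {
  "steps": [
    [0.6,0,0,0,1],
    [0.6,0,0,0,1],
    [0.6,0,0,0,1],
    [0.6,0,0,0,1],
    [0.6,-1,0.7,0,0],
    [0.6,-1,0.7,0,0],
    [0.6,-1,0.7,0,0],
    [0.6,-1,0.7,0,0],
    [0.6,-1,0.7,0,0],
    [0.6,-1,0.5,0,0],
    [0.6,0,0,0,0],
    [0.6,0,0,0,0]
  ]
}}

```text
time_s: 66.33
eef_pos: [0.6242, -0.0298, 0.2723]
tool_rot: [[-0.056, 0.998, -0.001], [0.998, 0.056, 0.0], [0.0, -0.001, -1.0]]
contact_force: [-0.3, 0.3, 0.1]
grip_width: 0.0515
grasp_force: 0.0
```

```bash
python3 -c "
from h import *
shot('wrist','w11.png');c=load('w11')
for x in spokes(c,z=.112)[10:]: print(x)
print('lever z .12'); 
for x in spokes(c,z=.121)[:12]: print(x)
a=cv2.imread('pics/w11.png')
u=[proj(c,[H[0]+d,H[1]+e,.112],True) for d,e in((-.12,.03),(-.12,-.05),(.03,.03),(.03,-.05))];u=np.array(u);x0,y0=np.maximum(u.min(0).astype(int)-5,0);x1,y1=u.max(0).astype(int)+5
print(x0,y0,x1,y1);cr=a[y0:y1,x0:x1];k=min(780/cr.shape[1],580/cr.shape[0]);cv2.imwrite('pics/c7.png',cv2.resize(cr,None,fx=k,fy=k,interpolation=2));print(k)"
```

```text
(0.08, [(178.7, 35)])
(0.085, [(178.7, 25)])
(0.09, [(148.7, 3), (157.4, 22), (170.0, 8), (179.0, 13)])
(0.095, [(147.0, 1), (154.7, 6), (159.5, 3), (161.5, 1), (169.7, 4), (223.6, 5)])
(0.1, [(172.5, 7)])
lever z .12
(0.03, [(171.9, 54)])
(0.035, [(171.9, 46)])
(0.04, [(172.2, 40)])
(0.045, [(172.3, 36)])
(0.05, [(172.3, 32)])
(0.055, [(172.5, 29)])
(0.06, [(172.3, 26)])
(0.065, [(172.2, 24)])
(0.07, [(169.2, 10)])
(0.075, [(176.8, 40)])
(0.08, [(177.9, 35)])
(0.085, [(177.5, 28)])
328 136 489 233
4.84472049689441
```

View pics/c7.png

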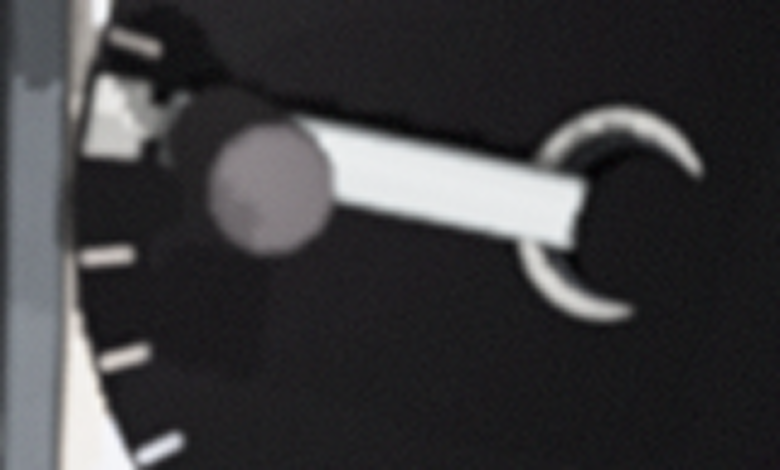

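The lever arm reads 171.9–172.5° against the index's 171.7–172.5° at the same radii, and the index tip hasn't moved. One last check of the tray, then hand in.

```bash
python3 -c "
from h import *
t=shot('top','t10.png');studs(t,.038,False,(15,70,100),(35,255,255),5)
print(manip.job_done())"
```

```text
[533.4  97.5] 64 [ 0.97   -0.8269  0.038 ]
[539.5 183.9] 64 [ 0.6086 -0.8381  0.038 ]
[596.5 190.8] 224 [ 0.5861 -1.0684  0.038 ]
[427.5 202. ] 12 [ 0.5237 -0.3844  0.038 ]
[429.3 210.5] 14 [ 0.4897 -0.3913  0.038 ]
[230.1 256.1] 269 [0.2904 0.3949 0.038 ]
the job is handed in; nothing more can be done
None
```

The job is handed in at about 66 s, with no verdict returned: the cured module is in the tray, the three uncured modules (all that were there) are in the shut drawer, and the lever is set to within about 0.5° of the index by my camera measurement.

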